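Put the desk supplies back in their own trays

ROBOT

A 6-joint arm with a two-finger parallel gripper is mounted at the origin on a cart in front of the work surface, level with it; the furniture and walls round the work are solid. World frame = base frame: x ahead of the robot, y to its left, z up, the work surface at z = 0. Lengths are in m, angles in rad, forces in N, time in s.
With the tool pointing down it reaches from about 0.25 to 0.775 m from the base axis. Payload 4 kg.
Tool frame: the origin (TCP) lies midway between the tips of the shut fingers; the grasp point (between the pads) lies 19 mm behind it; z points along the fingers, y is the direction in which the jaws open and shut (so a half turn about z gives the same grasp; the last joint's range is limited). The gripper opens to 85 mm and grips with 20 to 120 N. Pads are 22 mm wide; open, the fingers measure 114 mm over their backs; the gripper's body (76 mm by 85 mm) begins 54 mm behind the grasp point. The pads swing forward as they close: fully open they stand 13 mm farther back than shut.
Start: joints at [-1.22, 0.087, 1.371, -0, 1.684, -0.103], TCP at [0.241, -0.494, 0.21] pointing down, gripper open.
Joint ranges: [-3.1, 3.1], [-0.76, 2.03], [0.27, 2.55], [-1.08, 4.22], [0.17, 2.65], [-2.57, 2.57]. Speed limits (rad/s): [2.79, 2.79, 3.14, 3.14, 3.14, 3.14].

INTERFACE

Orientations are given as a 3x3 rotation matrix whose columns are the frame's x, y, z axes.
In Python, from station import bot gives the robot as it stands.
- The arm moves only by the tool step_arm, never from a script. Its argument "steps" is a list of rows, each an object of numbers: "ax", "ay", "az": the turn, a rotation vector about the tool's x, y, z in rad; "x", "y", "z": the shift along the tool's x, y, z in m; "fingers": the opening, from 0 (shut) to 1 (fully open). A call has 1 to 20 rows; each row is the pose to reach, as a shift and turn from the pose commanded when the call began, along the tool's axes at that moment; what a row does not reach only later rows make up. A row lasts 1/10 s, in which the tool goes at most 50 mm and 8.59 degrees, less where a joint would pass 70% of its speed; a pose out of reach is approached as far as the arm can. A call with a gripper value outside its range is refused whole. The fingers move at their own pace and stop on an object; "force" is the grip in N (left out, the last holds). Time passes only in rows, so rows that repeat a pose let the fingers close. It gives the time, the measured TCP pose, the force and the opening at its end, in the units of the state.
- bot.observe(): the state, without advancing time (a new reading comes with each control period).
- bot.grab_frame(name): name is "scene" or "side" or "wrist"; returns a dict with "frame" (384x512x3 uint8, red, green, blue), "fx", "fy", "cx", "cy" (pixels), "dist_coeffs" ([k1, k2, p1, p2, k3] as OpenCV has them; the pictures are not rectified), "R" (3x3) and "t" (3): a world point X has camera coordinates R X + t; the wrist camera has in their place "mount" (4x4, takes a point from camera to tool coordinates, whose origin is the TCP and whose axes are the flange's). Camera axes: x right, y down, z forward; pixel columns grow to the right and rows downward; lengths in m; the calibration is good to about 2 mm. A picture is of the moment at which its call begins: read the wrist's pose just before it. There is no depth.
- bot.hand_in(): hands the job in, once; it reports no verdict.
Trained networks look in the newest picture that a camera, given by its name, has taken for a name from the list of things; names that differ only in an ending like _2 or _b are one class to them, and where a whole thing is asked for, a point or a joint stands for the part that bears it (a point fixed in the world has none). Each returns a list of dicts, best first, with "confidence" (0 to 1); they miss things now and then, are a little off and sometimes report something else, mostly with a low value. They report only what shows in the picture. A call takes as long as a camera call. They do not tell look-alikes from the thing itself.
- bot.search_frame(camera, name): "at" ([x, y, z] in m, in world coordinates, good to about 4 mm: the middle of the surface that is visible of it).
- bot.trace(camera, name): "pixels" (384x512 bool, what is visible of it).
The state is a dict: "t": time; "qpos": joint angles; "dq": joint speeds; "effort": joint torques, N m; "tool_pos": TCP position; "tool_rot": TCP orientation; "contact_force": force on the tool from outside, world axes, zero at the start; "wrist_torque": the same for the moment, N m; "finger_gap": opening from 0.0 (shut) to 1.0 (fully open).
Only numpy, scipy, OpenCV 4.12 (cv2) and the standard library are available. Lean on these libraries where they do the work, as an engineer would, in place of code of your own. Each camera call takes 0.05 s, during which the arm holds its last target. There are 200 camera calls.

TASK

The four desk supplies standing in the four coloured trays are all in the wrong ones: bring the stapler to the yellow tray, the glue stick to the red one, the eraser to the green one and the memory stick to the blue one, each set down in the middle of its tray (within about 15 mm), the stapler lengthwise and the glue stick upright. Never have two of them in one tray at the same time: when a tray is still taken, park something on the cork mat or another clear bit of the desk. Leave the metal pencil sharpener where it lies.

Things in the scene. Friction and masses are not known exactly. Their poses are not given: they have to be found in the camera images.
- stapler_center (a point): grey-brown desk stapler, 130 long x 34 wide x 48 high, standing on its flat base plate (34 wide, 8 thick). The point is its centre, 24 mm above its underside; x along its length, z up. Its closed upper arm (fixed) is 22 wide along nearly the full length, from 32 to 48 mm above the underside: pinch that across, in the middle. 110 to 220 g
- glue_stick_center (a point): upright glue stick with blue cap, white barrel and blue foot, round, 24 across (22 at the barrel), 92 high, standing on its flat end. The point is its centre, 46 mm above its underside; z up
- eraser_center (a point): eraser (the one in a coloured tray), white vinyl in a dark blue paper sleeve, lying flat, 21 wide x 52 long x 12 high. The point is its centre, 6 mm above its underside; x across its width, y along its length, z up
- usb_stick_center (a point): memory stick, black body with a short silver plug, lying flat, 18 wide x 48 long x 8 high. The point is its centre, 4 mm above its underside; x across its width, y along its length (body from -12 to +24 mm, narrower plug at -y), z up
- yellow_tray: yellow shallow desk tray, home of the stapler, fixed to the desk: 160 long (x) x 100 wide (y), rim 9 high, walls 5 thick, so the inside is 150 x 90; floor 3 thick. Origin: centre of its underside, on the desk; x along its length, z up (a small card holder is on its -x end)
- red_tray: red shallow desk tray, home of the glue stick, fixed to the desk: 160 long (x) x 100 wide (y), rim 9 high, walls 5 thick, so the inside is 150 x 90; floor 3 thick. Origin: centre of its underside, on the desk; x along its length, z up (a small card holder is on its -x end)
- green_tray: green shallow desk tray, home of the eraser, fixed to the desk: 160 long (x) x 100 wide (y), rim 9 high, walls 5 thick, so the inside is 150 x 90; floor 3 thick. Origin: centre of its underside, on the desk; x along its length, z up (a small card holder is on its -x end)
- blue_tray: blue shallow desk tray, home of the memory stick, fixed to the desk: 160 long (x) x 100 wide (y), rim 9 high, walls 5 thick, so the inside is 150 x 90; floor 3 thick. Origin: centre of its underside, on the desk; x along its length, z up (a small card holder is on its -x end)
- cork_mat_top (a point): cork mat, 150 (x) x 90 (y), 3 thick, fixed flat on the desk and empty at the start: room to park one thing. The point is the centre of its top face; x along its length
- sharpener: small silver metal pencil sharpener lying on the desk behind the trays, 16 x 26 x 15, loose; not to be moved. Origin: centre of the underside
There are look-alikes about, which are no part of the job. Of the things like the part that bears stapler_center, leave any that is turquoise; of the rest the smaller one is meant.

How it is judged:
By the outcome, as a careful person would: the job done as asked, in the order asked, and still so for the second after the job is handed in, with the robot touching nothing.
It also fails if it takes over 147 s, if anything falls off the work surface, if the arm or the gripper's body presses on something with over 40 N, if the wrist force passes 120 N, or if a joint passes its speed limit or range.

## Working session

There is one attempt and no reset: what is moved stays moved. The work goes in short steps, Python scripts to look and compute and a tool call to move; the robot and the scene stay as the last step left them, time stands still between calls to the robot, and variables do not carry over. Pictures are saved under pics/ and viewed, about 12 in all and at most 16, crops included, and the job is handed in when it is done.

Besides the shell and the picture viewer there is one more tool, called as a command line: name --argument value ..., lists and objects as JSON in quotes. step_arm: Moves the arm, as the interface text tells. Its arguments: {"type":"object","properties":{"steps":{"type":"array","items":{"type":"object","properties":{"ax":{"type":"number"},"ay":{"type":"number"},"az":{"type":"number"},"x":{"type":"number"},"y":{"type":"number"},"z":{"type":"number"},"fingers":{"type":"number"}}}},"force":{"type":"number"}},"required":["steps"]}

```bash
ls; mkdir -p pics; python3 - <<'E'
from station import bot
import cv2,numpy as np
s=bot.observe();print(s['t'],s['tool_pos'],np.round(s['tool_rot'],3))
for c in ['scene','side']:
    f=bot.grab_frame(c); cv2.imwrite(f'pics/{c}0.png',cv2.resize(f['frame'][:,:,::-1],(800,600),interpolation=cv2.INTER_CUBIC))
    print(c,f['fx'],f['cx'],f['cy'],f['dist_coeffs'],np.round(-np.array(f['R']).T@f['t'],3))
    for n in ['stapler_center','glue_stick_center','eraser_center','usb_stick_center','yellow_tray','red_tray','green_tray','blue_tray','cork_mat_top','sharpener']:
        print(n,[(np.round(d['at'],3).tolist(),round(d['confidence'],2)) for d in bot.search_frame(c,n)])
E
```

```text
pics
0.0 [ 0.24091238 -0.49381324  0.20871667] [[ 0.899  0.438 -0.001]
 [ 0.438 -0.899  0.002]
 [ 0.    -0.002 -1.   ]]
scene 432.31379702825626 259.7672151295164 184.99281025767962 [0.05681006 0.         0.         0.         0.        ] [-0.313  0.469  1.199]
stapler_center [([0.496, 0.012, 0.046], 0.69)]
glue_stick_center [([0.522, 0.356, 0.062], 0.45)]
eraser_center []
usb_stick_center []
yellow_tray [([0.416, -0.349, 0.006], 0.45)]
red_tray [([0.475, 0.192, 0.003], 0.92)]
green_tray [([0.518, 0.355, 0.001], 0.93)]
blue_tray [([0.483, 0.027, 0.003], 0.89)]
cork_mat_top [([0.475, 0.194, 0.002], 0.49), ([0.545, -0.142, 0.001], 0.48)]
sharpener [([0.67, 0.116, 0.014], 0.56)]
side 473.1120903180487 256.2216940533961 188.8354855250102 [-0.13673079  0.          0.          0.          0.        ] [ 0.255 -1.463  1.195]
stapler_center [([0.642, -0.495, 0.051], 0.77), ([0.444, -0.516, 0.04], 0.62), ([0.501, -0.005, 0.029], 0.6)]
glue_stick_center [([0.533, 0.341, 0.054], 0.56)]
eraser_center [([0.479, 0.18, 0.014], 0.37)]
usb_stick_center [([0.528, 0.343, 0.008], 0.5), ([0.483, -0.356, 0.01], 0.48)]
yellow_tray [([0.495, -0.338, 0.003], 0.57)]
red_tray [([0.486, 0.19, -0.001], 0.57)]
green_tray [([0.528, 0.345, 0.007], 0.8)]
blue_tray [([0.49, -0.023, 0.003], 0.67)]
cork_mat_top [([0.49, -0.169, 0.001], 0.7)]
sharpener []
```

View pics/scene0.png

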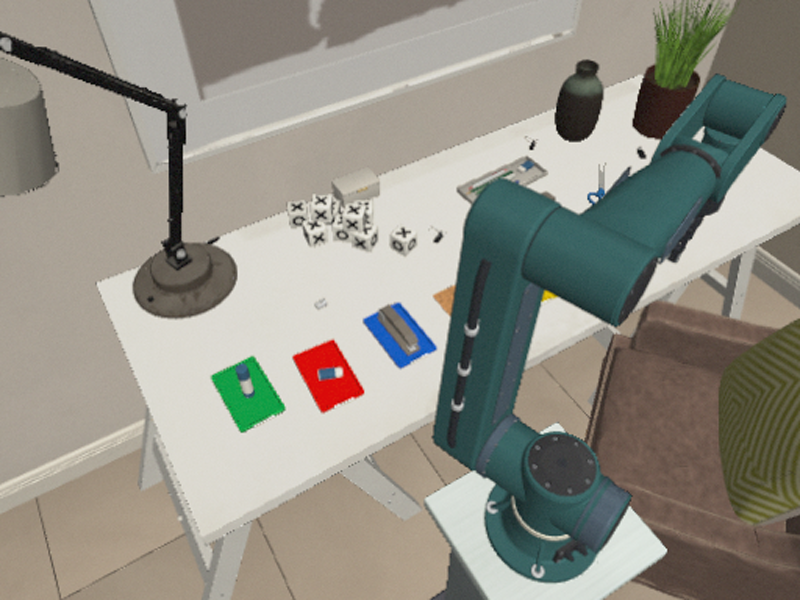

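View pics/side0.png

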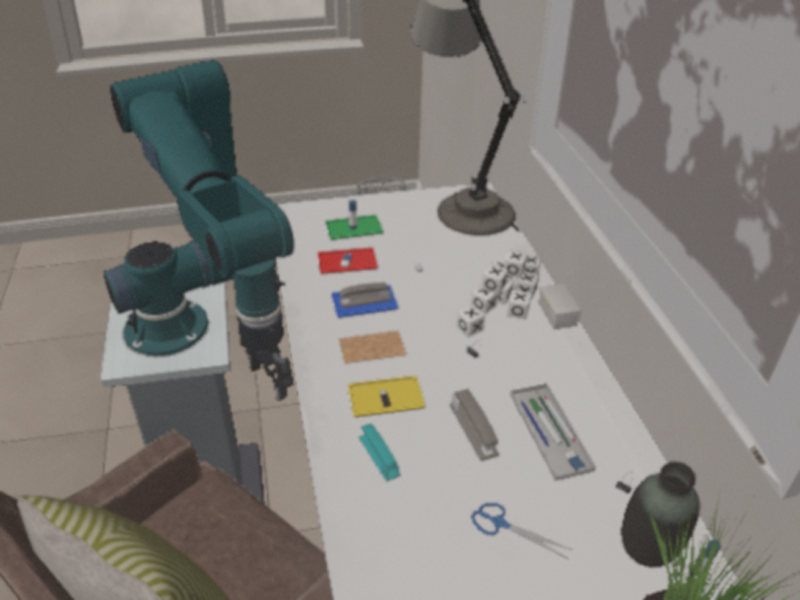

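The side view shows, top to bottom: the glue stick in green (355,225), the eraser in red (345,260), a grey stapler in blue (365,300), the empty cork mat (372,347) and the memory stick in yellow (385,398). Other staplers are turquoise (380,452) and grey, larger-looking (475,425). I'll go above the trays and look closer.

```bash
cat > h.py <<'E'
from station import bot
import cv2,numpy as np,sys
NAMES=['stapler_center','glue_stick_center','eraser_center','usb_stick_center','yellow_tray','red_tray','green_tray','blue_tray','cork_mat_top','sharpener']
def yaw(R): return np.arctan2(R[1,0],R[0,0])
def go(x,y,z,deg):
    """shift/turn in tool axes from here to TCP x,y,z with tool x at world yaw deg (mod 180), tool down"""
    s=bot.observe();R=np.array(s['tool_rot']);d=R.T@(np.array([x,y,z])-s['tool_pos'])
    a=-(np.radians(deg)-yaw(R)); a=(a+np.pi/2)%np.pi-np.pi/2
    print('t %.1f'%s['t'],'pos',np.round(s['tool_pos'],4),'yaw',round(np.degrees(yaw(R)),1),'q6 %.2f'%s['qpos'][5],'SHIFT',np.round(d,4),'az',round(a,3),'dist %.3f'%np.linalg.norm(d))
class Cam:
    def __init__(s,name):
        st=bot.observe();f=bot.grab_frame(name);s.im=f['frame'];s.K=np.array([[f['fx'],0,f['cx']],[0,f['fy'],f['cy']],[0,0,1]]);s.D=np.array(f['dist_coeffs'])
        if 'mount' in f:
            M=np.array(f['mount']);T=np.eye(4);T[:3,:3]=st['tool_rot'];T[:3,3]=st['tool_pos'];C=T@M
            s.Rw,s.c=C[:3,:3],C[:3,3]
        else: s.Rw=np.array(f['R']).T;s.c=-s.Rw@np.array(f['t'])
    def world(s,uv,z):
        p=cv2.undistortPoints(np.float64(uv).reshape(-1,1,2),s.K,s.D)[:,0]
        r=np.c_[p,np.ones(len(p))]@s.Rw.T
        return s.c+r*((z-s.c[2])/r[:,2])[:,None]
    def rect(s,mask,z):
        """min-area rectangle of the mask on plane z: centre, long, short, yaw deg of long side"""
        c=max(cv2.findContours(mask.astype(np.uint8),0,1)[0],key=cv2.contourArea)
        w=s.world(c[:,0],z)[:,:2]
        b=cv2.boxPoints(cv2.minAreaRect(np.float32(w*1000)));e=[b[1]-b[0],b[2]-b[1]]
        l=max(e,key=np.linalg.norm);k=min(e,key=np.linalg.norm)
        return np.round(b.mean(0)),round(float(np.linalg.norm(l))),round(float(np.linalg.norm(k))),round(float(np.degrees(np.arctan2(l[1],l[0]))%180),1)
    def save(s,n): cv2.imwrite(f'pics/{n}.png',cv2.resize(s.im[:,:,::-1],(800,600),interpolation=cv2.INTER_CUBIC))
E
python3 -c "
from h import *
go(.42,-.22,.40,0)"
```

```text
t 1.1 pos [ 0.2411 -0.4943  0.2099] yaw 26.0 q6 -0.10 SHIFT [ 0.2811 -0.1681 -0.1901] az 0.454 dist 0.379
```

step_arm --steps '[{"x":0,"y":0,"z":-0.19,"fingers":1},{"x":0,"y":0,"z":-0.19},{"x":0,"y":0,"z":-0.19},{"x":0,"y":0,"z":-0.19},{"x":0.281,"y":-0.168,"z":-0.19,"az":0.454},{"x":0.281,"y":-0.168,"z":-0.19,"az":0.454},{"x":0.281,"y":-0.168,"z":-0.19,"az":0.454},{"x":0.281,"y":-0.168,"z":-0.19,"az":0.454},{"x":0.281,"y":-0.168,"z":-0.19,"az":0.454},{"x":0.281,"y":-0.168,"z":-0.19,"az":0.454},{"x":0.281,"y":-0.168,"z":-0.19,"az":0.454},{"x":0.281,"y":-0.168,"z":-0.19,"az":0.454},{"x":0.281,"y":-0.168,"z":-0.19,"az":0.454},{"x":0.281,"y":-0.168,"z":-0.19,"az":0.454}]'

```text
schema error: expected keys ax, ay, az, x, y, z, fingers
```

```bash
python3 - <<'E'
from h import *
go(.40,.22,.42,0)
c=Cam('wrist');c.save('w1');print(c.c,c.world([(0,0),(511,0),(511,383),(0,383)],0)[:,:2])
for n,z in [('stapler_center',.04),('usb_stick_center',.011),('yellow_tray',.009),('blue_tray',.009),('cork_mat_top',.003)]:
    for d in bot.trace('wrist',n): print(n,round(d['confidence'],2),c.rect(d['pixels'],z))
E
```

```text
t 1.1 pos [ 0.2411 -0.4943  0.2099] yaw 26.0 q6 -0.10 SHIFT [ 0.456  -0.5724 -0.2101] az 0.454 dist 0.761
[ 0.30685049 -0.46056844  0.37329825] [[ 0.28540125 -0.12825713]
 [ 0.55619148 -0.68527121]
 [ 0.07117459 -1.11472928]
 [-0.34963921 -0.24448397]]
stapler_center 0.78 (array([ 435., -500.], dtype=float32), 126, 40, 105.3)
```

step_arm --steps '[{"ax":0,"ay":0,"az":0,"x":0,"y":0,"z":-0.19,"fingers":1},{"ax":0,"ay":0,"az":0,"x":0,"y":0,"z":-0.19,"fingers":1},{"ax":0,"ay":0,"az":0,"x":0,"y":0,"z":-0.19,"fingers":1},{"ax":0,"ay":0,"az":0.454,"x":0.281,"y":-0.168,"z":-0.19,"fingers":1},{"ax":0,"ay":0,"az":0.454,"x":0.281,"y":-0.168,"z":-0.19,"fingers":1},{"ax":0,"ay":0,"az":0.454,"x":0.281,"y":-0.168,"z":-0.19,"fingers":1},{"ax":0,"ay":0,"az":0.454,"x":0.281,"y":-0.168,"z":-0.19,"fingers":1},{"ax":0,"ay":0,"az":0.454,"x":0.281,"y":-0.168,"z":-0.19,"fingers":1},{"ax":0,"ay":0,"az":0.454,"x":0.281,"y":-0.168,"z":-0.19,"fingers":1},{"ax":0,"ay":0,"az":0.454,"x":0.281,"y":-0.168,"z":-0.19,"fingers":1},{"ax":0,"ay":0,"az":0.454,"x":0.281,"y":-0.168,"z":-0.19,"fingers":1},{"ax":0,"ay":0,"az":0.454,"x":0.281,"y":-0.168,"z":-0.19,"fingers":1},{"ax":0,"ay":0,"az":0.454,"x":0.281,"y":-0.168,"z":-0.19,"fingers":1}]'

```text
t: 2.7
tool_pos: [0.4196, -0.2209, 0.3996]
tool_rot: [[1.0, -0.001, -0.001], [-0.001, -1.0, -0.0], [-0.001, 0.0, -1.0]]
contact_force: [-0.0, 1.0, -0.3]
finger_gap: 0.998
```

```bash
python3 - <<'E'
from h import *
go(.40,.22,.42,0)
c=Cam('wrist');c.save('w1');print(c.c,c.world([(0,0),(511,0),(511,383),(0,383)],0)[:,:2])
for n,z in [('stapler_center',.04),('usb_stick_center',.011),('yellow_tray',.009),('blue_tray',.009),('cork_mat_top',.003)]:
    for d in bot.trace('wrist',n): print(n,round(d['confidence'],2),c.rect(d['pixels'],z))
E
```

```text
t 2.7 pos [ 0.4196 -0.2209  0.3996] yaw -0.1 q6 0.97 SHIFT [-0.0202 -0.4408 -0.0205] az -0.001 dist 0.442
[ 0.49291681 -0.21945582  0.56294644] [[ 0.68406042  0.24511816]
 [ 0.68149315 -0.68879914]
 [-0.26006265 -0.94907732]
 [-0.25370178  0.50910685]]
stapler_center 0.85 (array([504.,  -2.], dtype=float32), 124, 48, 1.3)
stapler_center 0.74 (array([ 445., -490.], dtype=float32), 132, 37, 104.3)
stapler_center 0.63 (array([ 647., -468.], dtype=float32), 185, 49, 97.3)
usb_stick_center 0.62 (array([488., 186.], dtype=float32), 162, 106, 177.1)
usb_stick_center 0.51 (array([ 486., -344.], dtype=float32), 49, 17, 90.0)
yellow_tray 0.77 (array([ 488., -336.], dtype=float32), 163, 101, 178.1)
blue_tray 0.64 (array([502.,   2.], dtype=float32), 162, 103, 1.8)
cork_mat_top 0.66 (array([ 490., -168.], dtype=float32), 155, 93, 179.8)
```

View pics/w1.png

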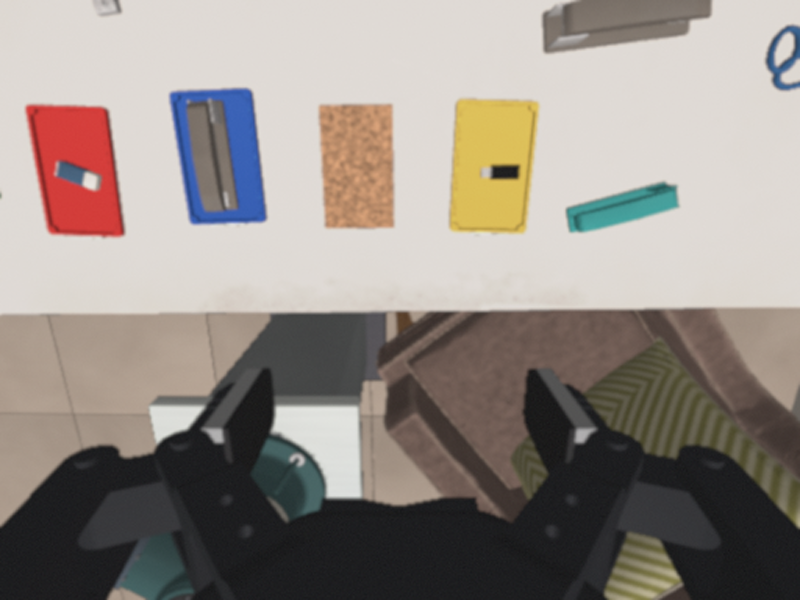

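Two grey staplers: the one in the blue tray (210,155), about 130 long, and one on the desk (625,20), about 185 long. The turquoise one is at (620,207). The smaller grey one in the blue tray fits, and I'll check it in a crop. The stick is in yellow at (500,172) with its plug to the left (+y), and the eraser is in red at (78,175). The stick goes to the cork mat first.

```bash
python3 - <<'E'
from h import *
go(.486,-.344,.15,90)
E
python3 - <<'E'
import cv2
im=cv2.imread('pics/w1.png');a=im[70:240,20:280];b=im[0:120,520:800]
import numpy as np
a=cv2.resize(a,(520,340),interpolation=2);b=cv2.resize(b,(520,223),interpolation=2)
cv2.imwrite('pics/crop1.png',np.vstack([a,b]))
E
```

```text
t 3.0 pos [ 0.4196 -0.2209  0.3998] yaw -0.1 q6 0.97 SHIFT [0.0667 0.123  0.2497] az 1.569 dist 0.286
```

View pics/crop1.png

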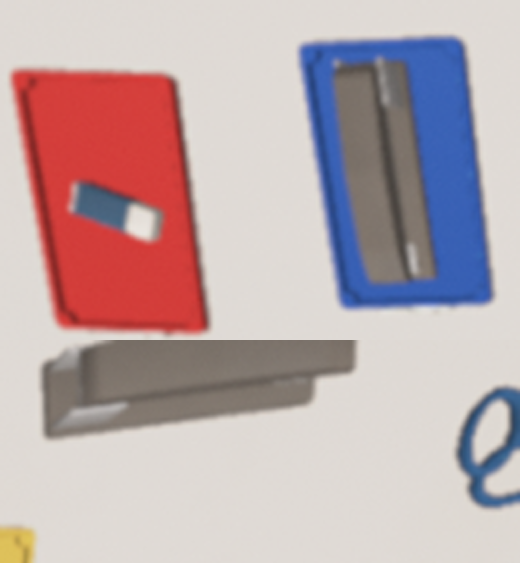

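The crop confirms it: the blue-tray stapler is grey-brown and the small one, and the desk one is much bigger. The eraser in red lies slanted.

step_arm --steps '[{"ax":0,"ay":0,"az":-1.57,"x":0.067,"y":0.123,"z":0.25,"fingers":0.6},{"ax":0,"ay":0,"az":-1.57,"x":0.067,"y":0.123,"z":0.25,"fingers":0.6},{"ax":0,"ay":0,"az":-1.57,"x":0.067,"y":0.123,"z":0.25,"fingers":0.6},{"ax":0,"ay":0,"az":-1.57,"x":0.067,"y":0.123,"z":0.25,"fingers":0.6},{"ax":0,"ay":0,"az":-1.57,"x":0.067,"y":0.123,"z":0.25,"fingers":0.6},{"ax":0,"ay":0,"az":-1.57,"x":0.067,"y":0.123,"z":0.25,"fingers":0.6},{"ax":0,"ay":0,"az":-1.57,"x":0.067,"y":0.123,"z":0.25,"fingers":0.6},{"ax":0,"ay":0,"az":-1.57,"x":0.067,"y":0.123,"z":0.25,"fingers":0.6},{"ax":0,"ay":0,"az":-1.57,"x":0.067,"y":0.123,"z":0.25,"fingers":0.6},{"ax":0,"ay":0,"az":-1.57,"x":0.067,"y":0.123,"z":0.25,"fingers":0.6},{"ax":0,"ay":0,"az":-1.57,"x":0.067,"y":0.123,"z":0.25,"fingers":0.6},{"ax":0,"ay":0,"az":-1.57,"x":0.067,"y":0.123,"z":0.25,"fingers":0.6},{"ax":0,"ay":0,"az":-1.57,"x":0.067,"y":0.123,"z":0.25,"fingers":0.6},{"ax":0,"ay":0,"az":-1.57,"x":0.067,"y":0.123,"z":0.25,"fingers":0.6}]'

```text
t: 4.4
tool_pos: [0.4869, -0.3434, 0.1499]
tool_rot: [[0.002, 1.0, -0.0], [1.0, -0.002, -0.0], [-0.0, -0.0, -1.0]]
contact_force: [0.5, 1.2, 0.7]
finger_gap: 0.604
```

```bash
python3 - <<'E'
import re
s=open('h.py').read()
s=s.replace("a=(a+np.pi/2)%np.pi-np.pi/2","q6=(np.arctan2(y,x)+np.pi/2-np.radians(deg)+np.pi/2)%np.pi-np.pi/2; a=q6-(np.arctan2(s['tool_pos'][1],s['tool_pos'][0])+np.pi/2-yaw(R)+np.pi)%(2*np.pi)+np.pi-(np.arctan2(y,x)-np.arctan2(s['tool_pos'][1],s['tool_pos'][0]))")
s+='''
def see(tag,items):
    c=Cam('wrist');c.save(tag)
    for n,z in items:
        for d in bot.trace('wrist',n): print(n,round(d['confidence'],2),c.rect(d['pixels'],z))
    return c
'''
open('h.py','w').write(s)
E
python3 - <<'E'
from h import *
see('w2',[('usb_stick_center',.011),('yellow_tray',.009),('cork_mat_top',.003)])
go(.486,-.344,.05,90)
E
```

```text
usb_stick_center 0.64 (array([ 485., -346.], dtype=float32), 47, 17, 90.1)
yellow_tray 0.77 (array([ 489., -337.], dtype=float32), 160, 101, 178.3)
cork_mat_top 0.58 (array([ 490., -191.], dtype=float32), 151, 47, 179.8)
t 4.6 pos [ 0.487  -0.3432  0.1499] yaw 89.9 q6 -0.71 SHIFT [-0.0008 -0.001   0.0999] az -0.001 dist 0.100
```

View pics/w2.png

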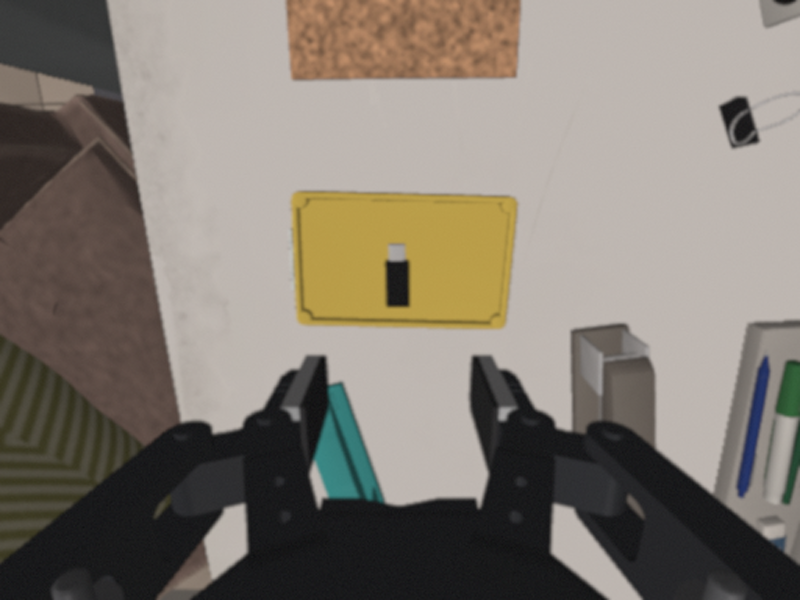

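The stick is centred at (398,275) with its plug toward the cork; the pads flank it symmetrically.

step_arm --steps '[{"ax":0,"ay":0,"az":0,"x":-0.004,"y":-0.002,"z":0.05,"fingers":0.5},{"ax":0,"ay":0,"az":0,"x":-0.004,"y":-0.002,"z":0.1,"fingers":0.5},{"ax":0,"ay":0,"az":0,"x":-0.004,"y":-0.002,"z":0.13,"fingers":0.5},{"ax":0,"ay":0,"az":0,"x":-0.004,"y":-0.002,"z":0.145,"fingers":0.5},{"ax":0,"ay":0,"az":0,"x":-0.004,"y":-0.002,"z":0.145,"fingers":0.5},{"ax":0,"ay":0,"az":0,"x":-0.004,"y":-0.002,"z":0.145,"fingers":0.1},{"ax":0,"ay":0,"az":0,"x":-0.004,"y":-0.002,"z":0.145,"fingers":0.1},{"ax":0,"ay":0,"az":0,"x":-0.004,"y":-0.002,"z":0.145,"fingers":0.1},{"ax":0,"ay":0,"az":0,"x":-0.004,"y":-0.002,"z":0.145,"fingers":0.1},{"ax":0,"ay":0,"az":0,"x":-0.004,"y":-0.002,"z":0.145,"fingers":0.1},{"ax":0,"ay":0,"az":0,"x":-0.004,"y":-0.002,"z":0.145,"fingers":0.1},{"ax":0,"ay":0,"az":0,"x":-0.004,"y":-0.002,"z":0.145,"fingers":0.1},{"ax":0,"ay":0,"az":0,"x":-0.004,"y":-0.002,"z":0.145,"fingers":0.1},{"ax":0,"ay":0,"az":0,"x":-0.004,"y":-0.002,"z":0.12,"fingers":0.1},{"ax":0,"ay":0,"az":0,"x":-0.004,"y":-0.002,"z":0.07,"fingers":0.1},{"ax":0,"ay":0,"az":0,"x":-0.004,"y":-0.002,"z":0.05,"fingers":0.1},{"ax":0,"ay":0,"az":0,"x":-0.004,"y":-0.002,"z":0.05,"fingers":0.1}]' --force 30

```text
t: 6.3
tool_pos: [0.4874, -0.3492, 0.1053]
tool_rot: [[0.001, 1.0, 0.007], [1.0, -0.001, -0.007], [-0.007, 0.007, -1.0]]
contact_force: [-0.1, -0.0, 0.1]
finger_gap: 0.096
```

```bash
python3 - <<'E'
from h import *
print(bot.observe()['finger_gap'])
go(.49,-.169,.1,90)
see('w3',[('usb_stick_center',.1)])
E
```

```text
0.09607448055770523
t 6.3 pos [ 0.4874 -0.3492  0.1053] yaw 89.9 q6 -0.72 SHIFT [0.1802 0.0024 0.0041] az -0.001 dist 0.180
usb_stick_center 0.87 (array([ 485., -320.], dtype=float32), 32, 12, 90.2)
```

The gap went to its target, so the grasp missed: the pads swing forward as they shut, so they were still too high at the stick's width. I'll check the stick and go lower.

```bash
python3 - <<'E'
from h import *
s=bot.observe();print(s['finger_gap'],s['contact_force'],s['tool_pos'])
c=Cam('wrist')
m=bot.trace('wrist','usb_stick_center')[0]['pixels'];print(c.rect(m,.011)); c.save('w3')
E
```

```text
0.0982991902465307 [-0.252358    0.54938511 -0.83779998] [ 0.48497968 -0.34716415  0.09989977]
(array([ 484., -345.], dtype=float32), 47, 18, 90.4)
```

View pics/w3.png

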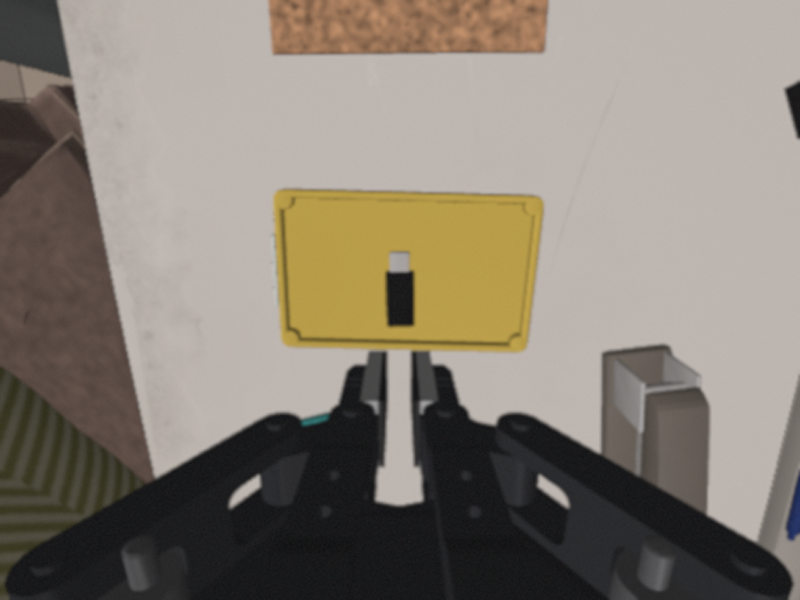

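The stick hasn't moved (400,290). I'll go about 3 mm lower.

step_arm --steps '[{"ax":0,"ay":0,"az":0,"x":0.001,"y":-0.001,"z":0.04,"fingers":0.4},{"ax":0,"ay":0,"az":0,"x":0.001,"y":-0.001,"z":0.07,"fingers":0.4},{"ax":0,"ay":0,"az":0,"x":0.001,"y":-0.001,"z":0.09,"fingers":0.4},{"ax":0,"ay":0,"az":0,"x":0.001,"y":-0.001,"z":0.098,"fingers":0.4},{"ax":0,"ay":0,"az":0,"x":0.001,"y":-0.001,"z":0.098,"fingers":0.4},{"ax":0,"ay":0,"az":0,"x":0.001,"y":-0.001,"z":0.098,"fingers":0.4},{"ax":0,"ay":0,"az":0,"x":0.001,"y":-0.001,"z":0.098,"fingers":0.15},{"ax":0,"ay":0,"az":0,"x":0.001,"y":-0.001,"z":0.098,"fingers":0.15},{"ax":0,"ay":0,"az":0,"x":0.001,"y":-0.001,"z":0.098,"fingers":0.15},{"ax":0,"ay":0,"az":0,"x":0.001,"y":-0.001,"z":0.098,"fingers":0.15},{"ax":0,"ay":0,"az":0,"x":0.001,"y":-0.001,"z":0.098,"fingers":0.15},{"ax":0,"ay":0,"az":0,"x":0.001,"y":-0.001,"z":0.098,"fingers":0.15}]' --force 30

```text
t: 7.7
tool_pos: [0.484, -0.3462, 0.002]
tool_rot: [[0.001, 1.0, 0.0], [1.0, -0.001, -0.0], [-0.0, 0.0, -1.0]]
contact_force: [-0.2, 0.1, -0.3]
finger_gap: 0.153
```

```bash
python3 - <<'E'
from h import *
c=Cam('wrist');cv2.imwrite('pics/w4.png',cv2.resize(c.im[180:330,150:360,::-1],(770,550),interpolation=2))
print(bot.observe()['finger_gap'])
E
```

```text
0.15323186824841498
```

View pics/w4.png

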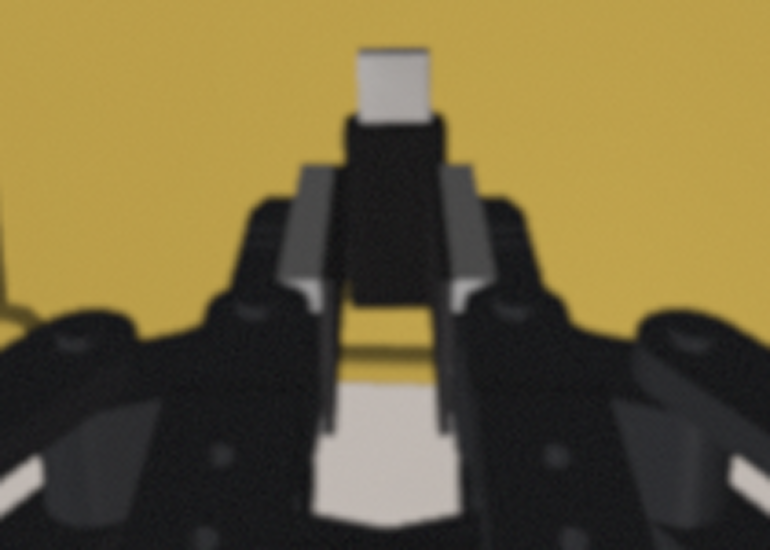

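The pads now stand on either side of the stick (395,210). The commanded opening was the limit, so I'll squeeze fully.

step_arm --steps '[{"ax":0,"ay":0,"az":0,"x":0,"y":0,"z":0,"fingers":0},{"ax":0,"ay":0,"az":0,"x":0,"y":0,"z":0,"fingers":0},{"ax":0,"ay":0,"az":0,"x":0,"y":0,"z":0,"fingers":0},{"ax":0,"ay":0,"az":0,"x":0,"y":0,"z":0,"fingers":0}]' --force 30

```text
t: 8.15
tool_pos: [0.484, -0.3462, 0.0019]
tool_rot: [[0.001, 1.0, 0.0], [1.0, -0.001, -0.0], [-0.0, 0.0, -1.0]]
contact_force: [-0.1, 0.5, -0.3]
finger_gap: -0.001
```

```bash
python3 - <<'E'
from h import *
c=Cam('wrist');cv2.imwrite('pics/w5.png',cv2.resize(c.im[150:350,130:380,::-1],(750,600),interpolation=2))
m=bot.trace('wrist','usb_stick_center')
for d in m: print(d['confidence'],c.rect(d['pixels'],.011))
E
```

```text
0.59 (array([ 485., -333.], dtype=float32), 25, 18, 89.8)
```

View pics/w5.png

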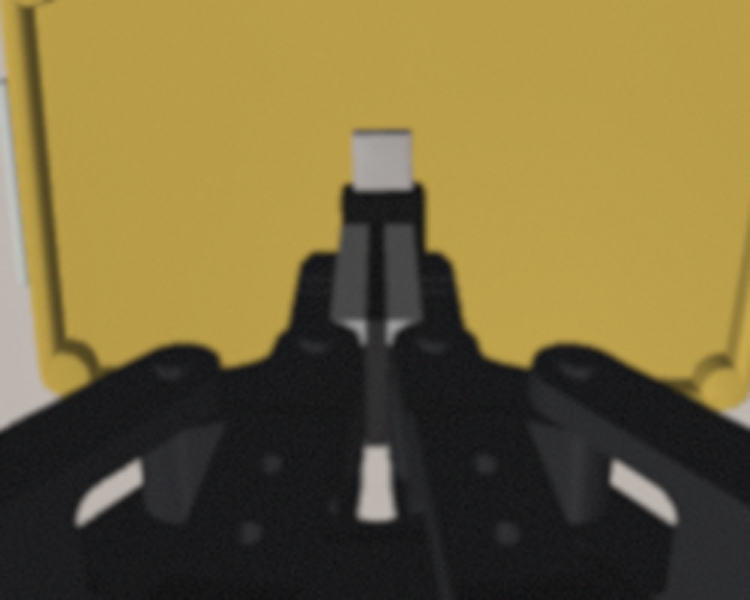

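The shut fingers sit above the stick, which shows on both sides at (382,205). I'll measure where the fingertips really are from this picture.

```bash
python3 - <<'E'
from h import *
f=bot.grab_frame('wrist');M=np.array(f['mount']);K=np.array([[f['fx'],0,f['cx']],[0,f['fy'],f['cy']],[0,0,1]])
print(np.round(M,3))
for px in [(130+357/3,150+224/3),(130+400/3,150+224/3),(130+350/3,150+320/3),(130+405/3,150+320/3)]:
    p=cv2.undistortPoints(np.float64([[px]]),K,np.array(f['dist_coeffs']))[0,0]
    r=M[:3,:3]@np.array([p[0],p[1],1]);o=M[:3,3]
    for X in (.011,): 
        k=(X-o[0])/r[0];print(px,'at tool x',X,np.round(o+k*r,4))
E
```

```text
[[-0.002 -0.957 -0.29   0.075]
 [ 1.    -0.002  0.001 -0.   ]
 [-0.001 -0.29   0.957 -0.163]
 [ 0.     0.     0.     1.   ]]
(249.0, 224.66666666666669) at tool x 0.011 [ 0.011  -0.0038 -0.0219]
(263.33333333333337, 224.66666666666669) at tool x 0.011 [ 0.011   0.0043 -0.022 ]
(246.66666666666669, 256.6666666666667) at tool x 0.011 [ 0.011  -0.0041 -0.056 ]
(265.0, 256.6666666666667) at tool x 0.011 [ 0.011   0.004  -0.0561]
```

The fingers end about 20 mm behind the stated TCP, judging by the picture and by their clearing the stick. I'll reopen and probe downward gently, watching the force.

step_arm --steps '[{"ax":0,"ay":0,"az":0,"x":0,"y":0,"z":0,"fingers":0.4},{"ax":0,"ay":0,"az":0,"x":0,"y":0,"z":0,"fingers":0.4},{"ax":0,"ay":0,"az":0,"x":0,"y":0,"z":0,"fingers":0.4},{"ax":0,"ay":0,"az":0,"x":0,"y":0,"z":0,"fingers":0.4},{"ax":0,"ay":0,"az":0,"x":0,"y":0,"z":0.003,"fingers":0.4},{"ax":0,"ay":0,"az":0,"x":0,"y":0,"z":0.006,"fingers":0.4},{"ax":0,"ay":0,"az":0,"x":0,"y":0,"z":0.006,"fingers":0.4}]'

```text
t: 9.0
tool_pos: [0.4835, -0.3458, -0.0049]
tool_rot: [[0.001, 1.0, -0.001], [1.0, -0.001, 0.001], [0.001, -0.001, -1.0]]
contact_force: [-0.3, 0.9, -1.2]
finger_gap: 0.405
```

step_arm --steps '[{"ax":0,"ay":0,"az":0,"x":0,"y":0,"z":0.002,"fingers":0.4},{"ax":0,"ay":0,"az":0,"x":0,"y":0,"z":0.004,"fingers":0.4},{"ax":0,"ay":0,"az":0,"x":0,"y":0,"z":0.004,"fingers":0.4}]'

```text
t: 9.3
tool_pos: [0.4838, -0.346, -0.0085]
tool_rot: [[0.001, 1.0, -0.001], [1.0, -0.001, 0.0], [0.0, -0.001, -1.0]]
contact_force: [-0.9, -0.0, -0.7]
finger_gap: 0.4
```

step_arm --steps '[{"ax":0,"ay":0,"az":0,"x":0,"y":0,"z":0.002,"fingers":0.4},{"ax":0,"ay":0,"az":0,"x":0,"y":0,"z":0.004,"fingers":0.4},{"ax":0,"ay":0,"az":0,"x":0,"y":0,"z":0.004,"fingers":0.4}]'

```text
t: 9.6
tool_pos: [0.4838, -0.346, -0.0125]
tool_rot: [[0.001, 1.0, -0.001], [1.0, -0.001, 0.0], [0.0, -0.001, -1.0]]
contact_force: [-0.3, 1.0, -0.3]
finger_gap: 0.401
```

step_arm --steps '[{"ax":0,"ay":0,"az":0,"x":0,"y":0,"z":0.001,"fingers":0.4},{"ax":0,"ay":0,"az":0,"x":0,"y":0,"z":0.002,"fingers":0.4},{"ax":0,"ay":0,"az":0,"x":0,"y":0,"z":0.002,"fingers":0.4}]'

```text
t: 9.9
tool_pos: [0.4839, -0.3461, -0.0142]
tool_rot: [[0.001, 1.0, -0.0], [1.0, -0.001, 0.0], [0.0, -0.0, -1.0]]
contact_force: [0.1, 0.6, -0.6]
finger_gap: 0.398
```

step_arm --steps '[{"ax":0,"ay":0,"az":0,"x":0,"y":0,"z":0,"fingers":0},{"ax":0,"ay":0,"az":0,"x":0,"y":0,"z":0,"fingers":0},{"ax":0,"ay":0,"az":0,"x":0,"y":0,"z":0,"fingers":0},{"ax":0,"ay":0,"az":0,"x":0,"y":0,"z":0,"fingers":0},{"ax":0,"ay":0,"az":0,"x":0,"y":0,"z":0,"fingers":0},{"ax":0,"ay":0,"az":0,"x":0,"y":0,"z":0,"fingers":0}]' --force 30

```text
t: 10.5
tool_pos: [0.4841, -0.3463, -0.0139]
tool_rot: [[0.001, 1.0, 0.0], [1.0, -0.001, -0.0], [-0.0, 0.0, -1.0]]
contact_force: [-0.2, 0.4, 1.7]
finger_gap: 0.193
```

Gripped (gap 0.19, about 17 mm). Effective tips are roughly 20 mm behind the stated TCP, so I'll use that offset from here. Tray floors and cork are all 3 mm, so the release height is the same everywhere. Moving to the cork.

step_arm --steps '[{"ax":0,"ay":0,"az":0,"x":0,"y":0,"z":-0.04,"fingers":0},{"ax":0,"ay":0,"az":0,"x":0,"y":0,"z":-0.08,"fingers":0},{"ax":0,"ay":0,"az":0,"x":0.045,"y":0,"z":-0.09,"fingers":0},{"ax":0,"ay":0,"az":0,"x":0.09,"y":0.003,"z":-0.09,"fingers":0},{"ax":0,"ay":0,"az":0,"x":0.135,"y":0.006,"z":-0.09,"fingers":0},{"ax":0,"ay":0,"az":0,"x":0.17,"y":0.006,"z":-0.09,"fingers":0},{"ax":0,"ay":0,"az":0,"x":0.177,"y":0.006,"z":-0.09,"fingers":0},{"ax":0,"ay":0,"az":0,"x":0.177,"y":0.006,"z":-0.06,"fingers":0},{"ax":0,"ay":0,"az":0,"x":0.177,"y":0.006,"z":-0.025,"fingers":0},{"ax":0,"ay":0,"az":0,"x":0.177,"y":0.006,"z":-0.006,"fingers":0},{"ax":0,"ay":0,"az":0,"x":0.177,"y":0.006,"z":0,"fingers":0},{"ax":0,"ay":0,"az":0,"x":0.177,"y":0.006,"z":0,"fingers":0}]'

```text
t: 11.7
tool_pos: [0.4896, -0.1696, -0.0139]
tool_rot: [[0.001, 1.0, -0.002], [1.0, -0.001, 0.0], [0.0, -0.002, -1.0]]
contact_force: [0.4, 0.2, 0.1]
finger_gap: 0.191
```

step_arm --steps '[{"ax":0,"ay":0,"az":0,"x":0,"y":0,"z":0,"fingers":0.45},{"ax":0,"ay":0,"az":0,"x":0,"y":0,"z":0,"fingers":0.45},{"ax":0,"ay":0,"az":0,"x":0,"y":0,"z":0,"fingers":0.45},{"ax":0,"ay":0,"az":0,"x":0,"y":0,"z":-0.04,"fingers":0.7},{"ax":0,"ay":0,"az":0,"x":0,"y":0,"z":-0.09,"fingers":0.7},{"ax":0,"ay":0,"az":0,"x":0,"y":0,"z":-0.14,"fingers":0.7},{"ax":0,"ay":0,"az":1.57,"x":0.168,"y":0.012,"z":-0.144,"fingers":0.7},{"ax":0,"ay":0,"az":1.57,"x":0.168,"y":0.012,"z":-0.144,"fingers":0.7},{"ax":0,"ay":0,"az":1.57,"x":0.168,"y":0.012,"z":-0.144,"fingers":0.7},{"ax":0,"ay":0,"az":1.57,"x":0.168,"y":0.012,"z":-0.144,"fingers":0.7},{"ax":0,"ay":0,"az":1.57,"x":0.168,"y":0.012,"z":-0.144,"fingers":0.7},{"ax":0,"ay":0,"az":1.57,"x":0.168,"y":0.012,"z":-0.144,"fingers":0.7},{"ax":0,"ay":0,"az":1.57,"x":0.168,"y":0.012,"z":-0.144,"fingers":0.7},{"ax":0,"ay":0,"az":1.57,"x":0.168,"y":0.012,"z":-0.144,"fingers":0.7},{"ax":0,"ay":0,"az":1.57,"x":0.168,"y":0.012,"z":-0.144,"fingers":0.7},{"ax":0,"ay":0,"az":1.57,"x":0.168,"y":0.012,"z":-0.144,"fingers":0.7},{"ax":0,"ay":0,"az":1.57,"x":0.168,"y":0.012,"z":-0.144,"fingers":0.7},{"ax":0,"ay":0,"az":1.57,"x":0.168,"y":0.012,"z":-0.144,"fingers":0.7},{"ax":0,"ay":0,"az":1.57,"x":0.168,"y":0.012,"z":-0.144,"fingers":0.7}]'

```text
t: 13.6
tool_pos: [0.5023, -0.0013, 0.1299]
tool_rot: [[1.0, 0.002, 0.0], [0.002, -1.0, -0.0], [0.0, 0.0, -1.0]]
contact_force: [0.2, 0.2, 0.1]
finger_gap: 0.701
```

```bash
python3 - <<'E'
from h import *
see('w6',[('stapler_center',.051),('stapler_center',.011),('blue_tray',.009),('usb_stick_center',.011)])
go(.502,.0,.03,2)
E
```

```text
stapler_center 0.79 (array([509.,   6.], dtype=float32), 124, 31, 2.2)
stapler_center 0.79 (array([498.,   7.], dtype=float32), 144, 36, 2.2)
blue_tray 0.76 (array([501.,   5.], dtype=float32), 164, 100, 1.7)
blue_tray 0.71 (array([497.,   7.], dtype=float32), 144, 34, 2.2)
usb_stick_center 0.95 (array([ 491., -168.], dtype=float32), 49, 18, 90.0)
t 13.8 pos [ 0.5023 -0.0012  0.1299] yaw 0.0 q6 1.45 SHIFT [-0.0003 -0.0012  0.0999] az -0.034 dist 0.100
```

View pics/w6.png

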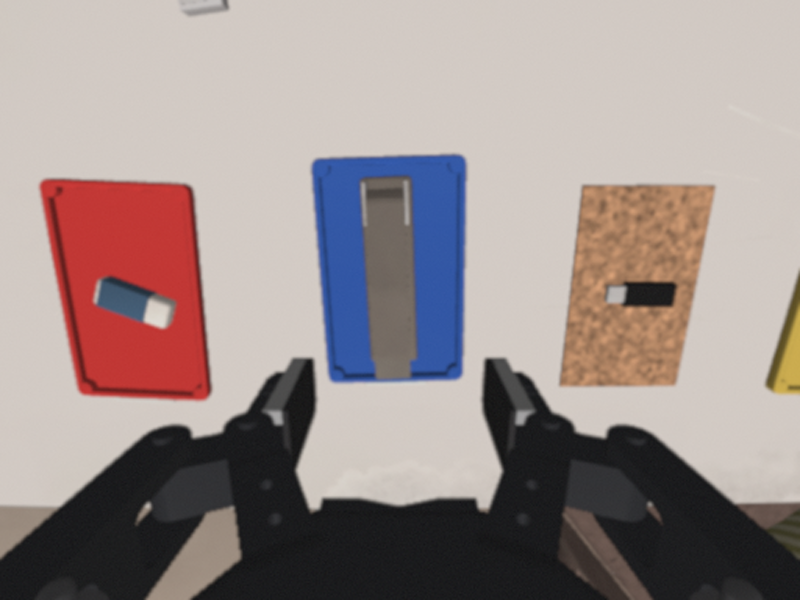

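The stick lies on the cork at (640,295), where the network puts it at (491,−168) mm. The stapler is in the blue tray (390,280), at about (505,6) mm with yaw 2.2°. The sharpener's edge shows at (205,5). Gripping the stapler's upper arm.

step_arm --steps '[{"ax":0,"ay":0,"az":-0.038,"x":0.003,"y":-0.007,"z":0.04,"fingers":0.7},{"ax":0,"ay":0,"az":-0.038,"x":0.003,"y":-0.007,"z":0.08,"fingers":0.7},{"ax":0,"ay":0,"az":-0.038,"x":0.003,"y":-0.007,"z":0.11,"fingers":0.7},{"ax":0,"ay":0,"az":-0.038,"x":0.003,"y":-0.007,"z":0.118,"fingers":0.7},{"ax":0,"ay":0,"az":-0.038,"x":0.003,"y":-0.007,"z":0.118,"fingers":0.7},{"ax":0,"ay":0,"az":-0.038,"x":0.003,"y":-0.007,"z":0.118,"fingers":0},{"ax":0,"ay":0,"az":-0.038,"x":0.003,"y":-0.007,"z":0.118,"fingers":0},{"ax":0,"ay":0,"az":-0.038,"x":0.003,"y":-0.007,"z":0.118,"fingers":0},{"ax":0,"ay":0,"az":-0.038,"x":0.003,"y":-0.007,"z":0.118,"fingers":0},{"ax":0,"ay":0,"az":-0.038,"x":0.003,"y":-0.007,"z":0.118,"fingers":0},{"ax":0,"ay":0,"az":-0.038,"x":0.003,"y":-0.007,"z":0.118,"fingers":0},{"ax":0,"ay":0,"az":-0.038,"x":0.003,"y":-0.007,"z":0.118,"fingers":0},{"ax":0,"ay":0,"az":-0.038,"x":0.003,"y":-0.007,"z":0.118,"fingers":0},{"ax":0,"ay":0,"az":-0.038,"x":0.003,"y":-0.007,"z":0.118,"fingers":0}]' --force 60

```text
t: 15.25
tool_pos: [0.5072, 0.0054, 0.0143]
tool_rot: [[0.999, 0.038, 0.005], [0.038, -0.999, -0.001], [0.005, 0.001, -1.0]]
contact_force: [0.2, -1.6, 7.9]
finger_gap: 0.243
```

step_arm --steps '[{"ax":0,"ay":0,"az":0,"x":0,"y":0,"z":-0.02,"fingers":0},{"ax":0,"ay":0,"az":0,"x":0,"y":0,"z":-0.05,"fingers":0},{"ax":0,"ay":0,"az":0,"x":0,"y":0,"z":-0.09,"fingers":0},{"ax":0,"ay":0,"az":0,"x":0,"y":0,"z":-0.09,"fingers":0},{"ax":0,"ay":0,"az":0,"x":0,"y":0,"z":-0.09,"fingers":0}]'

```text
t: 15.75
tool_pos: [0.506, 0.0058, 0.1031]
tool_rot: [[0.999, 0.038, 0.003], [0.038, -0.999, -0.0], [0.003, 0.0, -1.0]]
contact_force: [0.1, 0.5, -2.0]
finger_gap: 0.247
```

```bash
python3 - <<'E'
from h import *
s=bot.observe();print(s['finger_gap'],s['contact_force'],s['wrist_torque'])
see('w7',[('stapler_center',.141)])
go(.489,-.337,.1,-1.7)
E
```

```text
0.24729579909990906 [ 0.11303137  0.47085725 -2.00422757] [-0.08165764  0.03752378 -0.00648406]
stapler_center 0.85 (array([517.,   7.], dtype=float32), 109, 26, 2.7)
t 15.8 pos [0.5042 0.006  0.1004] yaw 2.2 q6 1.43 SHIFT [-2.810e-02  3.422e-01  3.000e-04] az 0.068 dist 0.343
```

View pics/w7.png

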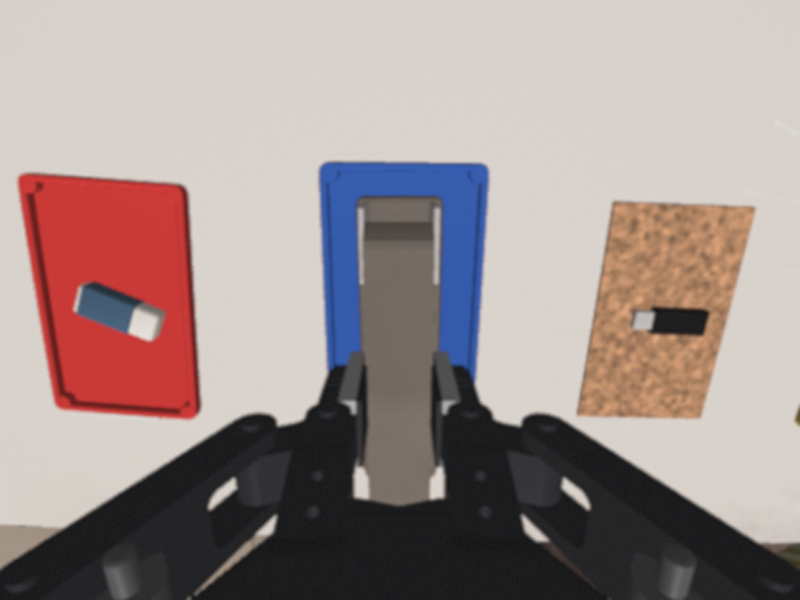

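The stapler is held square in the pads (400,360). Carrying it to yellow.

step_arm --steps '[{"ax":0,"ay":0,"az":0.068,"x":-0.004,"y":0.045,"z":0,"fingers":0},{"ax":0,"ay":0,"az":0.068,"x":-0.008,"y":0.09,"z":0,"fingers":0},{"ax":0,"ay":0,"az":0.068,"x":-0.012,"y":0.135,"z":0,"fingers":0},{"ax":0,"ay":0,"az":0.068,"x":-0.016,"y":0.18,"z":0,"fingers":0},{"ax":0,"ay":0,"az":0.068,"x":-0.02,"y":0.225,"z":0,"fingers":0},{"ax":0,"ay":0,"az":0.068,"x":-0.024,"y":0.27,"z":0,"fingers":0},{"ax":0,"ay":0,"az":0.068,"x":-0.028,"y":0.315,"z":0,"fingers":0},{"ax":0,"ay":0,"az":0.068,"x":-0.028,"y":0.342,"z":0,"fingers":0},{"ax":0,"ay":0,"az":0.068,"x":-0.028,"y":0.342,"z":0,"fingers":0},{"ax":0,"ay":0,"az":0.068,"x":-0.028,"y":0.342,"z":0.035,"fingers":0},{"ax":0,"ay":0,"az":0.068,"x":-0.028,"y":0.342,"z":0.065,"fingers":0},{"ax":0,"ay":0,"az":0.068,"x":-0.028,"y":0.342,"z":0.08,"fingers":0},{"ax":0,"ay":0,"az":0.068,"x":-0.028,"y":0.342,"z":0.083,"fingers":0},{"ax":0,"ay":0,"az":0.068,"x":-0.028,"y":0.342,"z":0.083,"fingers":0}]'

```text
t: 17.25
tool_pos: [0.4903, -0.3364, 0.0186]
tool_rot: [[1.0, -0.03, -0.001], [-0.03, -1.0, 0.001], [-0.001, -0.001, -1.0]]
contact_force: [0.5, -0.1, -1.3]
finger_gap: 0.242
```

step_arm --steps '[{"ax":0,"ay":0,"az":0,"x":0,"y":0,"z":0.002,"fingers":0},{"ax":0,"ay":0,"az":0,"x":0,"y":0,"z":0.004,"fingers":0},{"ax":0,"ay":0,"az":0,"x":0,"y":0,"z":0.004,"fingers":0}]'

```text
t: 17.55
tool_pos: [0.4908, -0.3373, 0.0158]
tool_rot: [[1.0, -0.03, 0.001], [-0.03, -1.0, -0.001], [0.001, 0.001, -1.0]]
contact_force: [0.2, 0.1, -1.6]
finger_gap: 0.244
```

step_arm --steps '[{"ax":0,"ay":0,"az":0,"x":0,"y":0,"z":0.002,"fingers":0},{"ax":0,"ay":0,"az":0,"x":0,"y":0,"z":0.002,"fingers":0},{"ax":0,"ay":0,"az":0,"x":0,"y":0,"z":0.002,"fingers":0.5},{"ax":0,"ay":0,"az":0,"x":0,"y":0,"z":0.002,"fingers":0.5},{"ax":0,"ay":0,"az":0,"x":0,"y":0,"z":0.002,"fingers":0.5},{"ax":0,"ay":0,"az":0,"x":0,"y":0,"z":-0.03,"fingers":0.5},{"ax":0,"ay":0,"az":0,"x":0,"y":0,"z":-0.07,"fingers":0.5},{"ax":0,"ay":0,"az":0,"x":0,"y":0,"z":-0.11,"fingers":0.5},{"ax":0,"ay":0,"az":0,"x":0,"y":0,"z":-0.11,"fingers":0.5}]'

```text
t: 18.45
tool_pos: [0.4936, -0.3398, 0.133]
tool_rot: [[0.999, -0.03, 0.011], [-0.03, -1.0, -0.009], [0.011, 0.009, -1.0]]
contact_force: [-0.1, -0.8, 0.4]
finger_gap: 0.503
```

```bash
python3 - <<'E'
from h import *
c=see('w8',[('stapler_center',.051),('stapler_center',.011),('yellow_tray',.009),('usb_stick_center',.011)])
go(.491,-.168,.08,90)
E
```

```text
stapler_center 0.73 (array([ 454., -485.], dtype=float32), 124, 50, 105.3)
stapler_center 0.68 (array([ 629., -459.], dtype=float32), 163, 35, 89.2)
stapler_center 0.63 (array([ 493., -336.], dtype=float32), 123, 30, 178.4)
stapler_center 0.73 (array([ 436., -508.], dtype=float32), 144, 59, 105.3)
stapler_center 0.68 (array([ 639., -479.], dtype=float32), 190, 41, 89.2)
stapler_center 0.63 (array([ 482., -335.], dtype=float32), 143, 35, 178.4)
yellow_tray 0.86 (array([ 489., -337.], dtype=float32), 162, 99, 178.4)
usb_stick_center 0.69 (array([ 493., -173.], dtype=float32), 50, 20, 88.0)
t 18.7 pos [ 0.4893 -0.3362  0.1227] yaw -1.7 q6 0.90 SHIFT [-0.0033 -0.1681  0.0431] az -1.601 dist 0.174
```

View pics/w8.png

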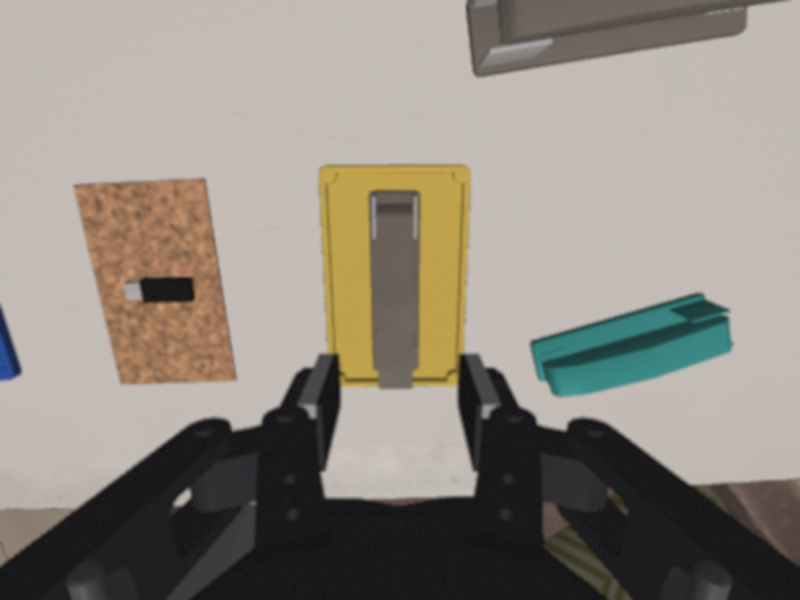

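The stapler stands lengthwise in yellow (395,285), its centre within a few mm of the tray's. Back to the stick.

step_arm --steps '[{"ax":0,"ay":0,"az":-1.601,"x":-0.003,"y":-0.168,"z":0.0,"fingers":0.5},{"ax":0,"ay":0,"az":-1.601,"x":-0.003,"y":-0.168,"z":0.0,"fingers":0.5},{"ax":0,"ay":0,"az":-1.601,"x":-0.003,"y":-0.168,"z":0.0,"fingers":0.5},{"ax":0,"ay":0,"az":-1.601,"x":-0.003,"y":-0.168,"z":0.0,"fingers":0.5},{"ax":0,"ay":0,"az":-1.601,"x":-0.003,"y":-0.168,"z":0.0,"fingers":0.5},{"ax":0,"ay":0,"az":-1.601,"x":-0.003,"y":-0.168,"z":0.0,"fingers":0.5},{"ax":0,"ay":0,"az":-1.601,"x":-0.003,"y":-0.168,"z":0.0,"fingers":0.5},{"ax":0,"ay":0,"az":-1.601,"x":-0.003,"y":-0.168,"z":0.02,"fingers":0.5},{"ax":0,"ay":0,"az":-1.601,"x":-0.003,"y":-0.168,"z":0.05,"fingers":0.5},{"ax":0,"ay":0,"az":-1.601,"x":-0.003,"y":-0.168,"z":0.06,"fingers":0.5},{"ax":0,"ay":0,"az":-1.601,"x":-0.003,"y":-0.168,"z":0.07,"fingers":0.5},{"ax":0,"ay":0,"az":-1.601,"x":-0.003,"y":-0.168,"z":0.07,"fingers":0.5},{"ax":0,"ay":0,"az":-1.601,"x":-0.003,"y":-0.168,"z":0.07,"fingers":0.5},{"ax":0,"ay":0,"az":-1.601,"x":-0.003,"y":-0.168,"z":0.07,"fingers":0.5}]' --force 30

```text
t: 20.1
tool_pos: [0.4925, -0.1691, 0.0551]
tool_rot: [[0.001, 1.0, 0.0], [1.0, -0.001, -0.0], [-0.0, 0.0, -1.0]]
contact_force: [0.8, -0.2, -0.1]
finger_gap: 0.501
```

```bash
python3 - <<'E'
from h import *
see('w9',[('usb_stick_center',.011),('blue_tray',.009)])
go(.490,-.169,-.014,90)
E
```

```text
usb_stick_center 0.88 (array([ 490., -169.], dtype=float32), 47, 18, 89.0)
blue_tray 0.98 (array([503., -37.], dtype=float32), 158, 23, 179.9)
t 20.2 pos [ 0.4928 -0.1692  0.0556] yaw 90.0 q6 -0.44 SHIFT [ 0.0003 -0.0029  0.0696] az -0.001 dist 0.070
```

step_arm --steps '[{"ax":0,"ay":0,"az":0,"x":0,"y":-0.003,"z":0.04,"fingers":0.4},{"ax":0,"ay":0,"az":0,"x":0,"y":-0.003,"z":0.06,"fingers":0.4},{"ax":0,"ay":0,"az":0,"x":0,"y":-0.003,"z":0.068,"fingers":0.4},{"ax":0,"ay":0,"az":0,"x":0,"y":-0.003,"z":0.069,"fingers":0.4},{"ax":0,"ay":0,"az":0,"x":0,"y":-0.003,"z":0.069,"fingers":0},{"ax":0,"ay":0,"az":0,"x":0,"y":-0.003,"z":0.069,"fingers":0},{"ax":0,"ay":0,"az":0,"x":0,"y":-0.003,"z":0.069,"fingers":0},{"ax":0,"ay":0,"az":0,"x":0,"y":-0.003,"z":0.069,"fingers":0},{"ax":0,"ay":0,"az":0,"x":0,"y":-0.003,"z":0.069,"fingers":0},{"ax":0,"ay":0,"az":0,"x":0,"y":-0.003,"z":0.069,"fingers":0},{"ax":0,"ay":0,"az":0,"x":0,"y":-0.003,"z":0.04,"fingers":0},{"ax":0,"ay":0,"az":0,"x":0,"y":-0.003,"z":0,"fingers":0},{"ax":0,"ay":0,"az":0,"x":0,"y":-0.003,"z":-0.02,"fingers":0},{"ax":0,"ay":0,"az":0,"x":0,"y":-0.003,"z":-0.02,"fingers":0}]' --force 30

```text
t: 21.65
tool_pos: [0.4917, -0.1701, 0.0788]
tool_rot: [[-0.0, 1.0, 0.007], [1.0, 0.0, -0.003], [-0.003, 0.007, -1.0]]
contact_force: [0.5, -0.0, -0.2]
finger_gap: 0.188
```

```bash
python3 - <<'E'
from h import *
print(bot.observe()['finger_gap'])
go(.501,.005,-.013,90)
E
```

```text
0.18841458717385123
t 21.6 pos [ 0.4917 -0.1701  0.0788] yaw 90.0 q6 -0.44 SHIFT [0.1754 0.0087 0.0912] az 0.0 dist 0.198
```

step_arm --steps '[{"ax":0,"ay":0,"az":0,"x":0.04,"y":0.003,"z":0,"fingers":0},{"ax":0,"ay":0,"az":0,"x":0.085,"y":0.006,"z":0,"fingers":0},{"ax":0,"ay":0,"az":0,"x":0.13,"y":0.011,"z":0,"fingers":0},{"ax":0,"ay":0,"az":0,"x":0.174,"y":0.011,"z":0,"fingers":0},{"ax":0,"ay":0,"az":0,"x":0.174,"y":0.011,"z":0.02,"fingers":0},{"ax":0,"ay":0,"az":0,"x":0.174,"y":0.011,"z":0.055,"fingers":0},{"ax":0,"ay":0,"az":0,"x":0.174,"y":0.011,"z":0.08,"fingers":0},{"ax":0,"ay":0,"az":0,"x":0.174,"y":0.011,"z":0.089,"fingers":0},{"ax":0,"ay":0,"az":0,"x":0.174,"y":0.011,"z":0.089,"fingers":0},{"ax":0,"ay":0,"az":0,"x":0.174,"y":0.011,"z":0.089,"fingers":0},{"ax":0,"ay":0,"az":0,"x":0.174,"y":0.011,"z":0.089,"fingers":0.45},{"ax":0,"ay":0,"az":0,"x":0.174,"y":0.011,"z":0.089,"fingers":0.45},{"ax":0,"ay":0,"az":0,"x":0.174,"y":0.011,"z":0.089,"fingers":0.45},{"ax":0,"ay":0,"az":0,"x":0.174,"y":0.011,"z":0.06,"fingers":0.45},{"ax":0,"ay":0,"az":0,"x":0.174,"y":0.011,"z":0.02,"fingers":0.45},{"ax":0,"ay":0,"az":0,"x":0.174,"y":0.011,"z":-0.02,"fingers":0.45},{"ax":0,"ay":0,"az":0,"x":0.174,"y":0.011,"z":-0.04,"fingers":0.45},{"ax":0,"ay":0,"az":0,"x":0.174,"y":0.011,"z":-0.04,"fingers":0.45}]'

```text
t: 23.45
tool_pos: [0.5031, 0.0047, 0.1192]
tool_rot: [[0.0, 1.0, 0.009], [1.0, -0.0, -0.001], [-0.001, 0.009, -1.0]]
contact_force: [-0.4, 0.8, 0.3]
finger_gap: 0.453
```

```bash
python3 - <<'E'
from h import *
see('w10',[('usb_stick_center',.011),('blue_tray',.009),('red_tray',.009),('eraser_center',.015),('green_tray',.009),('glue_stick_center',.095)])
E
```

```text
usb_stick_center 0.82 (array([499.,   6.], dtype=float32), 46, 16, 92.0)
blue_tray 0.94 (array([501.,   5.], dtype=float32), 162, 102, 2.3)
blue_tray 0.64 (array([477., 163.], dtype=float32), 21, 10, 179.9)
red_tray 0.85 (array([486., 152.], dtype=float32), 159, 33, 180.0)
```

View pics/w10.png

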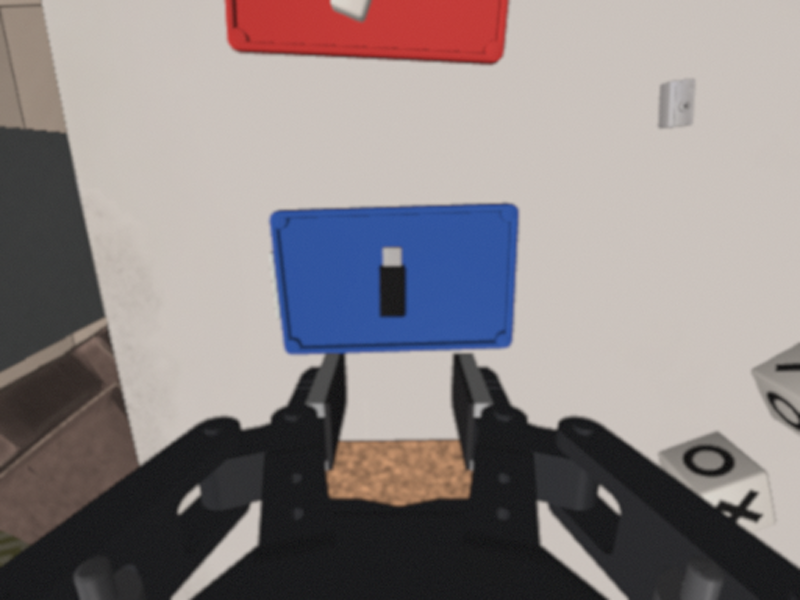

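The stick lies centred in blue (393,283). Next is the eraser.

step_arm --steps '[{"ax":0,"ay":0,"az":0.26,"x":0.045,"y":-0.003,"z":0,"fingers":0.5},{"ax":0,"ay":0,"az":0.26,"x":0.09,"y":-0.007,"z":0,"fingers":0.5},{"ax":0,"ay":0,"az":0.26,"x":0.135,"y":-0.011,"z":0,"fingers":0.5},{"ax":0,"ay":0,"az":0.26,"x":0.175,"y":-0.015,"z":0,"fingers":0.5},{"ax":0,"ay":0,"az":0.26,"x":0.185,"y":-0.015,"z":0,"fingers":0.5},{"ax":0,"ay":0,"az":0.26,"x":0.185,"y":-0.015,"z":0,"fingers":0.5},{"ax":0,"ay":0,"az":0.26,"x":0.185,"y":-0.015,"z":0,"fingers":0.5}]'

```text
t: 24.5
tool_pos: [0.4852, 0.1891, 0.1142]
tool_rot: [[0.257, 0.966, -0.001], [0.966, -0.257, -0.001], [-0.002, -0.001, -1.0]]
contact_force: [-0.3, -0.3, 1.0]
finger_gap: 0.503
```

```bash
python3 - <<'E'
from h import *
see('w11',[('eraser_center',.015),('eraser_center',.003),('red_tray',.009),('green_tray',.009),('glue_stick_center',.095)])
go(.488,.190,-.01,75)
E
```

```text
eraser_center 0.76 (array([484., 188.], dtype=float32), 51, 21, 67.3)
eraser_center 0.76 (array([483., 185.], dtype=float32), 54, 22, 67.3)
red_tray 0.65 (array([485., 192.], dtype=float32), 163, 103, 177.6)
green_tray 0.75 (array([526., 315.], dtype=float32), 170, 60, 165.0)
glue_stick_center 0.72 (array([520., 317.], dtype=float32), 13, 4, 165.0)
t 24.8 pos [0.4856 0.189  0.1149] yaw 75.0 q6 0.52 SHIFT [0.0016 0.002  0.1249] az 0.0 dist 0.125
```

View pics/w11.png

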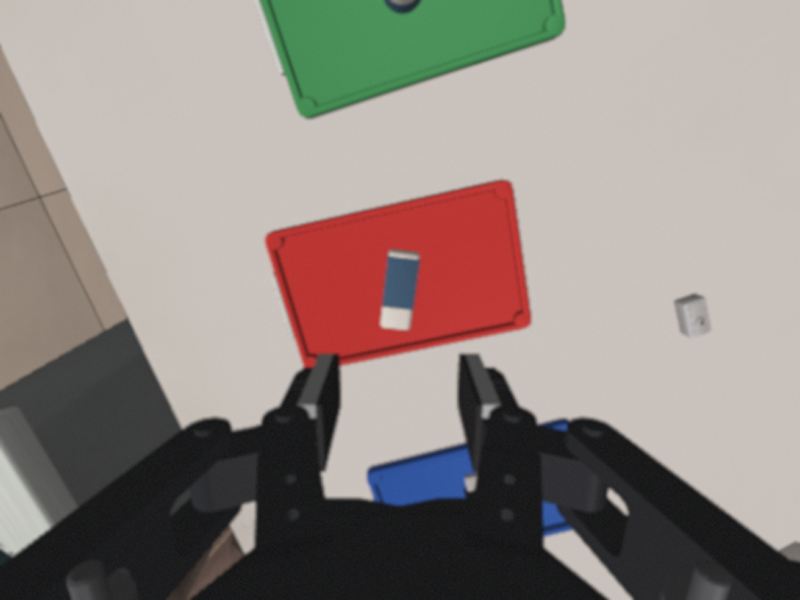

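The eraser is at (400,290), measured (484,188) mm with yaw 67°. Grasping it and parking it on the cork.

step_arm --steps '[{"ax":0,"ay":0,"az":0.134,"x":-0.001,"y":-0.001,"z":0.05,"fingers":0.45},{"ax":0,"ay":0,"az":0.134,"x":-0.001,"y":-0.001,"z":0.095,"fingers":0.45},{"ax":0,"ay":0,"az":0.134,"x":-0.001,"y":-0.001,"z":0.12,"fingers":0.45},{"ax":0,"ay":0,"az":0.134,"x":-0.001,"y":-0.001,"z":0.128,"fingers":0.45},{"ax":0,"ay":0,"az":0.134,"x":-0.001,"y":-0.001,"z":0.128,"fingers":0.45},{"ax":0,"ay":0,"az":0.134,"x":-0.001,"y":-0.001,"z":0.128,"fingers":0},{"ax":0,"ay":0,"az":0.134,"x":-0.001,"y":-0.001,"z":0.128,"fingers":0},{"ax":0,"ay":0,"az":0.134,"x":-0.001,"y":-0.001,"z":0.128,"fingers":0},{"ax":0,"ay":0,"az":0.134,"x":-0.001,"y":-0.001,"z":0.128,"fingers":0},{"ax":0,"ay":0,"az":0.134,"x":-0.001,"y":-0.001,"z":0.128,"fingers":0},{"ax":0,"ay":0,"az":0.134,"x":-0.001,"y":-0.001,"z":0.128,"fingers":0},{"ax":0,"ay":0,"az":0.134,"x":-0.001,"y":-0.001,"z":0.1,"fingers":0},{"ax":0,"ay":0,"az":0.134,"x":-0.001,"y":-0.001,"z":0.06,"fingers":0},{"ax":0,"ay":0,"az":0.134,"x":-0.001,"y":-0.001,"z":0.03,"fingers":0},{"ax":0,"ay":0,"az":0.134,"x":-0.001,"y":-0.001,"z":0.03,"fingers":0},{"ax":0,"ay":0,"az":0.134,"x":-0.001,"y":-0.001,"z":0.03,"fingers":0}]' --force 30

```text
t: 26.4
tool_pos: [0.4845, 0.1894, 0.0858]
tool_rot: [[0.384, 0.923, 0.002], [0.923, -0.384, 0.0], [0.001, 0.002, -1.0]]
contact_force: [-0.2, -0.1, -0.7]
finger_gap: 0.227
```

```bash
python3 - <<'E'
from h import *
print(bot.observe()['finger_gap'])
go(.490,-.168,-.0125,90)
E
```

```text
0.22711247002200471
t 26.4 pos [0.4845 0.1894 0.0858] yaw 67.4 q6 0.66 SHIFT [-0.3281  0.1421  0.0981] az -0.394 dist 0.371
```

step_arm --steps '[{"ax":0,"ay":0,"az":-0.394,"x":-0.04,"y":0.017,"z":0,"fingers":0},{"ax":0,"ay":0,"az":-0.394,"x":-0.08,"y":0.035,"z":0,"fingers":0},{"ax":0,"ay":0,"az":-0.394,"x":-0.125,"y":0.054,"z":0,"fingers":0},{"ax":0,"ay":0,"az":-0.394,"x":-0.17,"y":0.074,"z":0,"fingers":0},{"ax":0,"ay":0,"az":-0.394,"x":-0.215,"y":0.093,"z":0,"fingers":0},{"ax":0,"ay":0,"az":-0.394,"x":-0.26,"y":0.113,"z":0,"fingers":0},{"ax":0,"ay":0,"az":-0.394,"x":-0.3,"y":0.13,"z":0,"fingers":0},{"ax":0,"ay":0,"az":-0.394,"x":-0.328,"y":0.142,"z":0,"fingers":0},{"ax":0,"ay":0,"az":-0.394,"x":-0.328,"y":0.142,"z":0.02,"fingers":0},{"ax":0,"ay":0,"az":-0.394,"x":-0.328,"y":0.142,"z":0.06,"fingers":0},{"ax":0,"ay":0,"az":-0.394,"x":-0.328,"y":0.142,"z":0.085,"fingers":0},{"ax":0,"ay":0,"az":-0.394,"x":-0.328,"y":0.142,"z":0.097,"fingers":0},{"ax":0,"ay":0,"az":-0.394,"x":-0.328,"y":0.142,"z":0.097,"fingers":0},{"ax":0,"ay":0,"az":-0.394,"x":-0.328,"y":0.142,"z":0.097,"fingers":0.5},{"ax":0,"ay":0,"az":-0.394,"x":-0.328,"y":0.142,"z":0.097,"fingers":0.5},{"ax":0,"ay":0,"az":-0.394,"x":-0.328,"y":0.142,"z":0.097,"fingers":0.5},{"ax":0,"ay":0,"az":-0.394,"x":-0.328,"y":0.142,"z":0.05,"fingers":0.5},{"ax":0,"ay":0,"az":-0.394,"x":-0.328,"y":0.142,"z":0,"fingers":0.5},{"ax":0,"ay":0,"az":-0.394,"x":-0.328,"y":0.142,"z":-0.05,"fingers":0.5},{"ax":0,"ay":0,"az":-0.394,"x":-0.328,"y":0.142,"z":-0.1,"fingers":0.5}]'

```text
t: 28.4
tool_pos: [0.4889, -0.1678, 0.1866]
tool_rot: [[-0.0, 1.0, -0.0], [1.0, 0.0, 0.0], [0.0, -0.0, -1.0]]
contact_force: [1.5, -0.3, -0.1]
finger_gap: 0.5
```

```bash
python3 - <<'E'
from h import *
see('w12',[('eraser_center',.015)])
go(.525,.25,.20,0)
E
```

```text
eraser_center 0.78 (array([ 487., -170.], dtype=float32), 53, 21, 90.3)
t 28.5 pos [ 0.4934 -0.1699  0.1944] yaw 90.0 q6 -0.44 SHIFT [ 0.4198  0.0318 -0.0082] az -1.571 dist 0.421
```

The eraser is parked at (487,−170) mm. Now the glue stick.

step_arm --steps '[{"ax":0,"ay":0,"az":0,"x":0.045,"y":0.003,"z":-0.01,"fingers":0.8},{"ax":0,"ay":0,"az":0,"x":0.09,"y":0.006,"z":-0.01,"fingers":0.8},{"ax":0,"ay":0,"az":0,"x":0.135,"y":0.009,"z":-0.01,"fingers":0.8},{"ax":0,"ay":0,"az":0,"x":0.18,"y":0.012,"z":-0.01,"fingers":0.8},{"ax":0,"ay":0,"az":0,"x":0.225,"y":0.015,"z":-0.01,"fingers":0.8},{"ax":0,"ay":0,"az":0,"x":0.27,"y":0.018,"z":-0.01,"fingers":0.8},{"ax":0,"ay":0,"az":0,"x":0.315,"y":0.022,"z":-0.01,"fingers":0.8},{"ax":0,"ay":0,"az":0,"x":0.36,"y":0.026,"z":-0.01,"fingers":0.8},{"ax":0,"ay":0,"az":0,"x":0.405,"y":0.03,"z":-0.01,"fingers":0.8},{"ax":0,"ay":0,"az":0,"x":0.44,"y":0.03,"z":-0.01,"fingers":0.8},{"ax":0,"ay":0,"az":0,"x":0.44,"y":0.03,"z":-0.01,"fingers":0.8},{"ax":0,"ay":0,"az":0,"x":0.44,"y":0.03,"z":-0.01,"fingers":0.8}]'

```text
t: 29.7
tool_pos: [0.5188, 0.2723, 0.1937]
tool_rot: [[-0.002, 1.0, -0.002], [1.0, 0.002, -0.001], [-0.001, -0.002, -1.0]]
contact_force: [-0.6, -0.8, 0.2]
finger_gap: 0.804
```

```bash
python3 - <<'E'
from h import *
c=see('w13',[('green_tray',.009),('red_tray',.009),('glue_stick_center',.095),('glue_stick_center',.003)])
print(np.round(c.c,3))
go(.525,.348,.14,90)
E
```

```text
green_tray 0.67 (array([531., 354.], dtype=float32), 161, 99, 1.9)
red_tray 0.72 (array([533., 353.], dtype=float32), 31, 31, 46.1)
glue_stick_center 0.61 (array([529., 352.], dtype=float32), 24, 23, 136.1)
glue_stick_center 0.15 (array([528., 352.], dtype=float32), 121, 74, 2.2)
glue_stick_center 0.61 (array([533., 353.], dtype=float32), 32, 31, 136.1)
glue_stick_center 0.15 (array([531., 354.], dtype=float32), 164, 101, 2.2)
[0.519 0.348 0.357]
t 29.9 pos [0.5196 0.2706 0.195 ] yaw 89.9 q6 0.39 SHIFT [0.0774 0.0053 0.055 ] az -0.002 dist 0.095
```

View pics/w13.png

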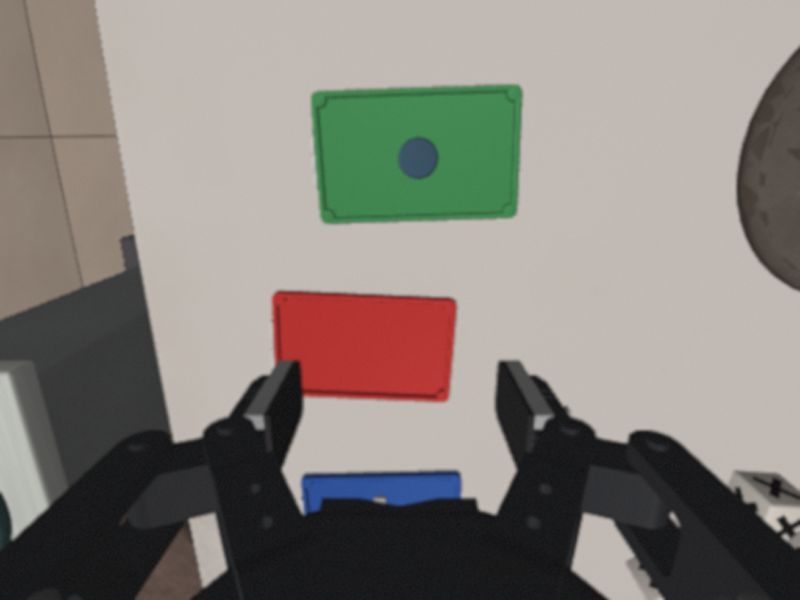

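The glue stick stands at (418,158), measured (529,352) mm, and red is empty.

step_arm --steps '[{"ax":0,"ay":0,"az":0,"x":0.041,"y":0.009,"z":0,"fingers":0.8},{"ax":0,"ay":0,"az":0,"x":0.081,"y":0.009,"z":0,"fingers":0.8},{"ax":0,"ay":0,"az":0,"x":0.081,"y":0.009,"z":0,"fingers":0.8},{"ax":0,"ay":0,"az":0,"x":0.081,"y":0.009,"z":0.04,"fingers":0.8},{"ax":0,"ay":0,"az":0,"x":0.081,"y":0.009,"z":0.08,"fingers":0.8},{"ax":0,"ay":0,"az":0,"x":0.081,"y":0.009,"z":0.12,"fingers":0.8},{"ax":0,"ay":0,"az":0,"x":0.081,"y":0.009,"z":0.15,"fingers":0.8},{"ax":0,"ay":0,"az":0,"x":0.081,"y":0.009,"z":0.162,"fingers":0.8},{"ax":0,"ay":0,"az":0,"x":0.081,"y":0.009,"z":0.162,"fingers":0.8},{"ax":0,"ay":0,"az":0,"x":0.081,"y":0.009,"z":0.162,"fingers":0},{"ax":0,"ay":0,"az":0,"x":0.081,"y":0.009,"z":0.162,"fingers":0},{"ax":0,"ay":0,"az":0,"x":0.081,"y":0.009,"z":0.162,"fingers":0},{"ax":0,"ay":0,"az":0,"x":0.081,"y":0.009,"z":0.162,"fingers":0},{"ax":0,"ay":0,"az":0,"x":0.081,"y":0.009,"z":0.162,"fingers":0},{"ax":0,"ay":0,"az":0,"x":0.081,"y":0.009,"z":0.162,"fingers":0},{"ax":0,"ay":0,"az":0,"x":0.081,"y":0.009,"z":0.162,"fingers":0},{"ax":0,"ay":0,"az":0,"x":0.081,"y":0.009,"z":0.162,"fingers":0}]' --force 40

```text
t: 31.65
tool_pos: [0.5298, 0.3536, 0.0355]
tool_rot: [[-0.0, 1.0, 0.004], [1.0, 0.0, 0.002], [0.002, 0.004, -1.0]]
contact_force: [0.2, 0.9, 5.5]
finger_gap: 0.271
```

step_arm --steps '[{"ax":0,"ay":0,"az":0,"x":0,"y":0,"z":-0.03,"fingers":0},{"ax":0,"ay":0,"az":0,"x":0,"y":0,"z":-0.06,"fingers":0},{"ax":0,"ay":0,"az":0,"x":-0.03,"y":-0.008,"z":-0.06,"fingers":0},{"ax":0,"ay":0,"az":0,"x":-0.07,"y":-0.019,"z":-0.06,"fingers":0},{"ax":0,"ay":0,"az":0,"x":-0.11,"y":-0.029,"z":-0.06,"fingers":0},{"ax":0,"ay":0,"az":0,"x":-0.145,"y":-0.039,"z":-0.06,"fingers":0},{"ax":0,"ay":0,"az":0,"x":-0.161,"y":-0.043,"z":-0.06,"fingers":0},{"ax":0,"ay":0,"az":0,"x":-0.161,"y":-0.043,"z":-0.06,"fingers":0},{"ax":0,"ay":0,"az":0,"x":-0.161,"y":-0.043,"z":-0.03,"fingers":0},{"ax":0,"ay":0,"az":0,"x":-0.161,"y":-0.043,"z":-0.01,"fingers":0},{"ax":0,"ay":0,"az":0,"x":-0.161,"y":-0.043,"z":-0.005,"fingers":0},{"ax":0,"ay":0,"az":0,"x":-0.161,"y":-0.043,"z":-0.005,"fingers":0},{"ax":0,"ay":0,"az":0,"x":-0.161,"y":-0.043,"z":-0.005,"fingers":0}]'

```text
t: 32.95
tool_pos: [0.4864, 0.1929, 0.0389]
tool_rot: [[-0.001, 1.0, 0.002], [1.0, 0.001, 0.001], [0.001, 0.002, -1.0]]
contact_force: [0.5, 0.5, 0.0]
finger_gap: 0.271
```

step_arm --steps '[{"ax":0,"ay":0,"az":0,"x":0,"y":0,"z":0.002,"fingers":0},{"ax":0,"ay":0,"az":0,"x":0,"y":0,"z":0.003,"fingers":0},{"ax":0,"ay":0,"az":0,"x":0,"y":0,"z":0.003,"fingers":0}]'

```text
t: 33.25
tool_pos: [0.4859, 0.1921, 0.0355]
tool_rot: [[-0.0, 1.0, 0.001], [1.0, 0.0, 0.0], [0.0, 0.001, -1.0]]
contact_force: [0.6, 0.0, -0.1]
finger_gap: 0.269
```

step_arm --steps '[{"ax":0,"ay":0,"az":0,"x":0,"y":0,"z":0.001,"fingers":0},{"ax":0,"ay":0,"az":0,"x":0,"y":0,"z":0.001,"fingers":0}]'

```text
t: 33.45
tool_pos: [0.486, 0.1922, 0.0354]
tool_rot: [[0.0, 1.0, 0.002], [1.0, -0.0, 0.001], [0.001, 0.002, -1.0]]
contact_force: [-1.1, 0.2, 5.3]
finger_gap: 0.272
```

Touchdown (+5 N). Releasing and rising straight up.

step_arm --steps '[{"ax":0,"ay":0,"az":0,"x":0,"y":0,"z":0,"fingers":0.35},{"ax":0,"ay":0,"az":0,"x":0,"y":0,"z":0,"fingers":0.6},{"ax":0,"ay":0,"az":0,"x":0,"y":0,"z":0,"fingers":0.8},{"ax":0,"ay":0,"az":0,"x":0,"y":0,"z":0,"fingers":0.8},{"ax":0,"ay":0,"az":0,"x":0,"y":0,"z":0,"fingers":0.8},{"ax":0,"ay":0,"az":0,"x":0,"y":0,"z":-0.04,"fingers":0.8},{"ax":0,"ay":0,"az":0,"x":0,"y":0,"z":-0.08,"fingers":0.8},{"ax":0,"ay":0,"az":0,"x":0,"y":0,"z":-0.12,"fingers":0.8},{"ax":0,"ay":0,"az":0,"x":0,"y":0,"z":-0.16,"fingers":0.8},{"ax":0,"ay":0,"az":0,"x":0,"y":0,"z":-0.16,"fingers":0.8},{"ax":0,"ay":0,"az":0,"x":0,"y":0,"z":-0.16,"fingers":0.8}]'

```text
t: 34.55
tool_pos: [0.486, 0.1921, 0.1952]
tool_rot: [[0.0, 1.0, 0.003], [1.0, -0.0, 0.001], [0.001, 0.003, -1.0]]
contact_force: [-0.4, 0.5, 0.1]
finger_gap: 0.799
```

```bash
python3 - <<'E'
from h import *
see('w14',[('green_tray',.009),('red_tray',.009),('glue_stick_center',.095)])
for n in ['glue_stick_center','red_tray']: print([(np.round(d['at'],3),d['confidence']) for d in bot.search_frame('wrist',n)])
go(.487,-.17,.05,90)
E
```

```text
green_tray 0.65 (array([532., 343.], dtype=float32), 163, 80, 1.4)
red_tray 0.81 (array([486., 191.], dtype=float32), 161, 100, 177.5)
glue_stick_center 0.77 (array([486., 198.], dtype=float32), 38, 23, 89.9)
[(array([0.485, 0.196, 0.098]), 0.95)]
[(array([0.486, 0.192, 0.003]), 0.62)]
t 34.9 pos [0.4846 0.1917 0.1921] yaw 90.0 q6 0.27 SHIFT [-0.3615  0.0029  0.1425] az -0.0 dist 0.389
```

Glue stands centred in red. Fetching the eraser.

step_arm --steps '[{"ax":0,"ay":0,"az":0,"x":-0.045,"y":0,"z":0,"fingers":0.5},{"ax":0,"ay":0,"az":0,"x":-0.09,"y":0,"z":0,"fingers":0.5},{"ax":0,"ay":0,"az":0,"x":-0.135,"y":0,"z":0,"fingers":0.5},{"ax":0,"ay":0,"az":0,"x":-0.18,"y":0.003,"z":0,"fingers":0.5},{"ax":0,"ay":0,"az":0,"x":-0.225,"y":0.003,"z":0,"fingers":0.5},{"ax":0,"ay":0,"az":0,"x":-0.27,"y":0.003,"z":0.02,"fingers":0.5},{"ax":0,"ay":0,"az":0,"x":-0.315,"y":0.003,"z":0.05,"fingers":0.5},{"ax":0,"ay":0,"az":0,"x":-0.35,"y":0.003,"z":0.09,"fingers":0.5},{"ax":0,"ay":0,"az":0,"x":-0.361,"y":0.003,"z":0.13,"fingers":0.5},{"ax":0,"ay":0,"az":0,"x":-0.361,"y":0.003,"z":0.142,"fingers":0.5},{"ax":0,"ay":0,"az":0,"x":-0.361,"y":0.003,"z":0.142,"fingers":0.5},{"ax":0,"ay":0,"az":0,"x":-0.361,"y":0.003,"z":0.142,"fingers":0.5}]' --force 30

```text
t: 36.05
tool_pos: [0.4893, -0.1686, 0.0532]
tool_rot: [[-0.001, 1.0, 0.002], [1.0, 0.001, -0.0], [-0.0, 0.002, -1.0]]
contact_force: [0.6, 0.3, 0.3]
finger_gap: 0.501
```

```bash
python3 - <<'E'
from h import *
see('w15',[('eraser_center',.015)])
go(.487,-.17,-.013,90)
E
```

```text
eraser_center 0.97 (array([ 488., -170.], dtype=float32), 53, 22, 89.9)
t 36.1 pos [ 0.4903 -0.1689  0.0547] yaw 90.1 q6 -0.44 SHIFT [-0.001  -0.0036  0.0677] az 0.002 dist 0.068
```

step_arm --steps '[{"ax":0,"ay":0,"az":0,"x":-0.001,"y":-0.002,"z":0.04,"fingers":0.45},{"ax":0,"ay":0,"az":0,"x":-0.001,"y":-0.002,"z":0.06,"fingers":0.45},{"ax":0,"ay":0,"az":0,"x":-0.001,"y":-0.002,"z":0.066,"fingers":0.45},{"ax":0,"ay":0,"az":0,"x":-0.001,"y":-0.002,"z":0.066,"fingers":0.45},{"ax":0,"ay":0,"az":0,"x":-0.001,"y":-0.002,"z":0.066,"fingers":0},{"ax":0,"ay":0,"az":0,"x":-0.001,"y":-0.002,"z":0.066,"fingers":0},{"ax":0,"ay":0,"az":0,"x":-0.001,"y":-0.002,"z":0.066,"fingers":0},{"ax":0,"ay":0,"az":0,"x":-0.001,"y":-0.002,"z":0.066,"fingers":0},{"ax":0,"ay":0,"az":0,"x":-0.001,"y":-0.002,"z":0.066,"fingers":0},{"ax":0,"ay":0,"az":0,"x":-0.001,"y":-0.002,"z":0.066,"fingers":0},{"ax":0,"ay":0,"az":0,"x":-0.001,"y":-0.002,"z":0.04,"fingers":0},{"ax":0,"ay":0,"az":0,"x":-0.001,"y":-0.002,"z":0,"fingers":0},{"ax":0,"ay":0,"az":0,"x":-0.001,"y":-0.002,"z":-0.04,"fingers":0},{"ax":0,"ay":0,"az":0,"x":-0.001,"y":-0.002,"z":-0.08,"fingers":0},{"ax":0,"ay":0,"az":0,"x":-0.001,"y":-0.002,"z":-0.11,"fingers":0},{"ax":0,"ay":0,"az":0,"x":-0.001,"y":-0.002,"z":-0.11,"fingers":0},{"ax":0,"ay":0,"az":0,"x":-0.001,"y":-0.002,"z":-0.11,"fingers":0},{"ax":0,"ay":0,"az":0,"x":-0.001,"y":-0.002,"z":-0.11,"fingers":0}]' --force 30

```text
t: 37.95
tool_pos: [0.4854, -0.1697, 0.1603]
tool_rot: [[0.0, 1.0, -0.003], [1.0, -0.0, 0.001], [0.001, -0.003, -1.0]]
contact_force: [0.2, 0.5, -0.2]
finger_gap: 0.228
```

```bash
python3 - <<'E'
from h import *
print(bot.observe()['finger_gap'])
go(.531,.354,.1,90)
E
```

```text
0.2275379408983813
t 38.0 pos [ 0.4854 -0.1697  0.1603] yaw 90.0 q6 -0.45 SHIFT [0.5237 0.0457 0.0608] az -0.0 dist 0.529
```

step_arm --steps '[{"ax":0,"ay":0,"az":0,"x":0.04,"y":0.004,"z":0,"fingers":0},{"ax":0,"ay":0,"az":0,"x":0.085,"y":0.008,"z":0,"fingers":0},{"ax":0,"ay":0,"az":0,"x":0.13,"y":0.012,"z":0,"fingers":0},{"ax":0,"ay":0,"az":0,"x":0.175,"y":0.016,"z":0,"fingers":0},{"ax":0,"ay":0,"az":0,"x":0.22,"y":0.02,"z":0,"fingers":0},{"ax":0,"ay":0,"az":0,"x":0.265,"y":0.024,"z":0,"fingers":0},{"ax":0,"ay":0,"az":0,"x":0.31,"y":0.028,"z":0,"fingers":0},{"ax":0,"ay":0,"az":0,"x":0.355,"y":0.032,"z":0,"fingers":0},{"ax":0,"ay":0,"az":0,"x":0.4,"y":0.036,"z":0,"fingers":0},{"ax":0,"ay":0,"az":0,"x":0.445,"y":0.04,"z":0,"fingers":0},{"ax":0,"ay":0,"az":0,"x":0.49,"y":0.044,"z":0,"fingers":0},{"ax":0,"ay":0,"az":0,"x":0.523,"y":0.044,"z":0,"fingers":0},{"ax":0,"ay":0,"az":0,"x":0.523,"y":0.044,"z":0.04,"fingers":0},{"ax":0,"ay":0,"az":0,"x":0.523,"y":0.044,"z":0.08,"fingers":0},{"ax":0,"ay":0,"az":0,"x":0.523,"y":0.044,"z":0.12,"fingers":0},{"ax":0,"ay":0,"az":0,"x":0.523,"y":0.044,"z":0.15,"fingers":0},{"ax":0,"ay":0,"az":0,"x":0.523,"y":0.044,"z":0.16,"fingers":0},{"ax":0,"ay":0,"az":0,"x":0.523,"y":0.044,"z":0.16,"fingers":0},{"ax":0,"ay":0,"az":0,"x":0.523,"y":0.044,"z":0.16,"fingers":0}]'

```text
t: 39.85
tool_pos: [0.5311, 0.3532, 0.0029]
tool_rot: [[0.0, 1.0, 0.001], [1.0, -0.0, 0.001], [0.001, 0.001, -1.0]]
contact_force: [0.0, 0.5, 0.4]
finger_gap: 0.228
```

step_arm --steps '[{"ax":0,"ay":0,"az":0,"x":0,"y":0,"z":0.007,"fingers":0},{"ax":0,"ay":0,"az":0,"x":0,"y":0,"z":0.013,"fingers":0},{"ax":0,"ay":0,"az":0,"x":0,"y":0,"z":0.014,"fingers":0},{"ax":0,"ay":0,"az":0,"x":0,"y":0,"z":0.014,"fingers":0}]'

```text
t: 40.25
tool_pos: [0.5306, 0.353, -0.0116]
tool_rot: [[-0.0, 1.0, 0.001], [1.0, 0.0, 0.0], [0.0, 0.001, -1.0]]
contact_force: [-0.1, 0.3, 2.0]
finger_gap: 0.228
```

Light contact (2 N). Release, rise and move back for final checks.

step_arm --steps '[{"ax":0,"ay":0,"az":0,"x":0,"y":0,"z":0,"fingers":0.5},{"ax":0,"ay":0,"az":0,"x":0,"y":0,"z":0,"fingers":0.5},{"ax":0,"ay":0,"az":0,"x":0,"y":0,"z":0,"fingers":0.5},{"ax":0,"ay":0,"az":0,"x":0,"y":0,"z":-0.04,"fingers":0.5},{"ax":0,"ay":0,"az":0,"x":0,"y":0,"z":-0.09,"fingers":0.5},{"ax":0,"ay":0,"az":0,"x":0,"y":0,"z":-0.14,"fingers":0.5},{"ax":0,"ay":0,"az":0,"x":0,"y":0,"z":-0.19,"fingers":0.5},{"ax":0,"ay":0,"az":0,"x":0,"y":0,"z":-0.24,"fingers":0.5},{"ax":0,"ay":0,"az":0,"x":-0.04,"y":-0.02,"z":-0.29,"fingers":0.5},{"ax":0,"ay":0,"az":0,"x":-0.08,"y":-0.04,"z":-0.32,"fingers":0.5},{"ax":0,"ay":0,"az":0,"x":-0.12,"y":-0.06,"z":-0.35,"fingers":0.5},{"ax":0,"ay":0,"az":0,"x":-0.15,"y":-0.08,"z":-0.38,"fingers":0.5},{"ax":0,"ay":0,"az":0,"x":-0.18,"y":-0.1,"z":-0.4,"fingers":0.5},{"ax":0,"ay":0,"az":0,"x":-0.18,"y":-0.1,"z":-0.4,"fingers":0.5},{"ax":0,"ay":0,"az":0,"x":-0.18,"y":-0.1,"z":-0.4,"fingers":0.5},{"ax":0,"ay":0,"az":0,"x":-0.18,"y":-0.1,"z":-0.4,"fingers":0.5}]'

```text
t: 41.85
tool_pos: [0.4306, 0.1734, 0.3866]
tool_rot: [[-0.0, 1.0, -0.001], [1.0, 0.0, 0.0], [0.0, -0.001, -1.0]]
contact_force: [-0.1, 0.0, -0.4]
finger_gap: 0.501
```

```bash
python3 - <<'E'
from h import *
print(bot.observe()['t'],bot.observe()['tool_pos'])
see('w16',[('green_tray',.009),('eraser_center',.015),('red_tray',.009),('glue_stick_center',.095),('blue_tray',.009),('usb_stick_center',.011)])
print('side')
c=Cam('side');c.save('side2')
for n,z in [('green_tray',.009),('eraser_center',.015),('red_tray',.009),('blue_tray',.009),('usb_stick_center',.011),('yellow_tray',.009),('stapler_center',.03)]:
    for d in bot.trace('side',n): print(n,round(d['confidence'],2),c.rect(d['pixels'],z))
w=cv2.imread('pics/w16.png');s=cv2.imread('pics/side2.png')[170:490,280:600]
cv2.imwrite('pics/final.png',np.hstack([cv2.resize(w,(400,300)),cv2.resize(s,(300,300))]))
E
```

```text
41.85 [0.43064865 0.17341912 0.38655189]
green_tray 0.75 (array([531., 354.], dtype=float32), 163, 100, 1.9)
eraser_center 0.88 (array([530., 350.], dtype=float32), 52, 21, 92.7)
eraser_center 0.54 (array([531., 351.], dtype=float32), 162, 98, 0.9)
red_tray 0.77 (array([486., 191.], dtype=float32), 161, 101, 177.9)
glue_stick_center 0.65 (array([482., 194.], dtype=float32), 30, 21, 122.1)
blue_tray 0.66 (array([500.,   6.], dtype=float32), 164, 103, 2.0)
usb_stick_center 0.68 (array([498.,   4.], dtype=float32), 45, 15, 91.7)
usb_stick_center 0.29 (array([485., 191.], dtype=float32), 160, 100, 177.5)
side
green_tray 0.81 (array([578., 355.], dtype=float32), 120, 92, 80.6)
eraser_center 0.36 (array([530., 343.], dtype=float32), 166, 112, 2.2)
red_tray 0.77 (array([485., 188.], dtype=float32), 163, 111, 177.4)
blue_tray 0.78 (array([501.,   1.], dtype=float32), 165, 116, 3.6)
yellow_tray 0.88 (array([ 488., -340.], dtype=float32), 164, 107, 178.3)
stapler_center 0.89 (array([ 651., -475.], dtype=float32), 196, 65, 95.3)
stapler_center 0.72 (array([ 439., -510.], dtype=float32), 149, 47, 104.2)
stapler_center 0.59 (array([ 484., -338.], dtype=float32), 133, 78, 178.5)
```

View pics/final.png

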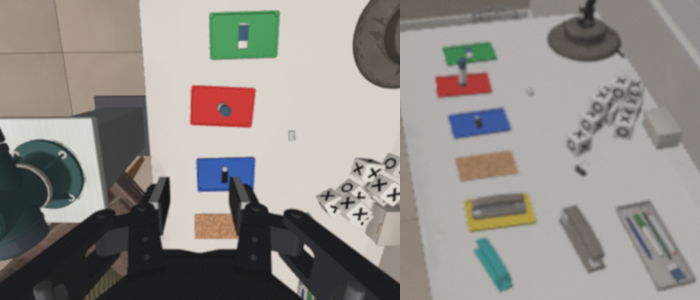

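The picture shows the eraser in green (243,35), the glue upright in red (225,108), the stick in blue (225,175) and the stapler lengthwise in yellow (500,207). The cork is empty, the sharpener (291,135) still lies where it was, and the arm is clear.

```bash
python3 -c "
from station import bot
print(bot.hand_in())"
```

```text
the job is handed in; nothing more can be done
None
```

I moved all four supplies to their trays and handed the job in at about 42 s, with the arm clear of everything. I never had two of them in one tray at once: the memory stick, then the eraser, waited on the cork mat.

| Item | Tray | Distance from tray centre (last check) |
|---|---|---|
| Stapler (the smaller grey one), lengthwise | yellow | about 1 mm |
| Memory stick | blue | about 3 mm |
| Glue stick, upright | red | about 5 mm |
| Eraser | green | about 4 mm |

The last pictures show the cork mat empty and the sharpener, the larger grey stapler and the turquoise one where they were. These I judged by eye, not by measurement.

**Missed grasps:** my first two tries at the memory stick closed above it without moving it. The fingers end about 20 mm behind the stated tool point, so I worked with that offset for the rest of the job.

**Disagreeing checks:** in the last side picture the networks did not pick out the eraser or the memory stick, and they placed the green tray about 47 mm off. I went by the wrist camera for those three. The stapler's figure comes from the wrist view just after I set it down. The side view's rougher outline put it within 5 mm of centre.

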